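# Tip half the walnuts from the scoop into the bowl

### The arm

A 6-joint arm with a two-finger parallel gripper is mounted at the origin on the work surface. World frame = base frame: x ahead of the robot, y to its left, z up, the work surface at z = 0. Lengths are in m, angles in rad, forces in N, time in s.
With the tool pointing down it reaches from about 0.25 to 0.725 m from the base axis. Payload 4 kg.
Tool frame: the origin (TCP) lies where the fingers leave the gripper's body, on its centre line; the fingertips stand 73 mm ahead of it and the grasp point (between the pads) lies 54 mm ahead of it (bot.tip_reach is the z of the fingertips in the tool frame, in m); z points along the fingers, x is the direction in which the jaws open and shut, and the axes are right-handed (so a half turn about z gives the same grasp; the last joint's range is limited). The gripper opens to 85 mm and grips with 20 to 120 N. Pads are 22 mm wide; open, the fingers measure 114 mm over their backs; the gripper's body (76 mm by 85 mm) begins 54 mm behind the grasp point. The pads swing forward as they close: fully open they stand 13 mm farther back than shut.
Start: joints at [-1.322, 0.241, 0.005, 1.335, 0, 1.571], TCP at [0.123, -0.485, 0.304] pointing down, gripper open.
Joint ranges: [-2.72, 2.72], [-1.05, 1.87], [-1.09, 1.28], [-1.99, 2.15], [-1.42, 1.44], [-3.14, 3.14]. Speed limits (rad/s): [2.79, 2.79, 3.14, 3.14, 3.14, 3.14].

### API

Orientations are given as a unit quaternion [x, y, z, w].
In Python, from workcell import bot, vision, job_done gives the robot as it stands.
- The arm moves only by the tool drive_tool, never from a script. Its argument "steps" is one flat list of numbers, 7 for each row, row after row: the shift along the tool's x, y, z in m, then the turn, a rotation vector about the tool's x, y, z in degrees, then the closure, from -1 (fully open) to 1 (shut). A call has 1 to 8 rows; each row shifts and turns the commanded pose from where the row before left it, along the tool's axes as they then stand; what a row does not reach is not made up. A row lasts 1/12 s, in which the tool goes at most 41.7 mm and 7.16 degrees, less where a joint would pass 70% of its speed; a pose out of reach is approached as far as the arm can. A call is refused whole if a number of a shift passes 0.0417 or a number of a turn 7.16, either way. A call with a gripper value outside its range is refused whole. The fingers move at their own pace and stop on an object; the grip force is fixed at half the most. Time passes only in rows, so rows that do not move let the fingers close. It gives the time, the measured TCP pose, the force and the opening at its end, in the units of the state.
- bot.get_obs(): the state, without advancing time (a new reading comes with each control period).
- vision.camera(name): name is "side" or "top"; returns (picture, depth): 400x640x3 uint8, red, green, blue; 400x640 float32, m along the optical axis (not along the pixel's ray), 0 where there is no reading.
- vision.camera_model(name): a dict with "mtx" (3x3 intrinsics, pixels), "D" ([k1, k2, p1, p2, k3] as OpenCV has them; the pictures are not rectified), "rvec" (rotation vector, rad) and "tvec" (3), from world to camera coordinates, as OpenCV has them. Camera axes: x right, y down, z forward; pixel columns grow to the right and rows downward; lengths in m; the calibration is good to about 2 mm. A picture is of the moment at which its call begins. camera_model takes no time and is no camera call.
- job_done(): hands the job in, once; it reports no verdict.
The state is a dict: "clock": time; "joint_pos": joint angles; "joint_vel": joint speeds; "tau": joint torques, N m; "eef_pos": TCP position; "tool_rot": TCP orientation; "ft_force": force on the tool from outside, world axes, zero at the start; "ft_torque": the same for the moment, N m; "grip_width": finger opening in m.
Only numpy, scipy, OpenCV 4.12 (cv2) and the standard library are available. Lean on these libraries where they do the work, as an engineer would, in place of code of your own. Each camera call takes 0.05 s, during which the arm holds its last target.

### The job

Pick up the steel scoop with the wooden handle and tip about half of its six walnuts (two to four of them) into the white mixing bowl, keeping the others in the scoop. Then stand the scoop upright in the middle of its wooden board, walnuts still in it, and let go. Do not touch the walnuts with the gripper, lose none, and leave the bowl and the buns on the wire rack where they are.

Things in the scene. Friction and masses are not known exactly. Their poses are not given: they have to be found in the camera images.
- scoop: Loose steel nut scoop, about 0.25 kg empty, standing on the board. Origin: centre of its flat underside; z up when upright, x points from the cup to the handle, the pouring lip is on the -x side. Cup 82 mm wide (y), x from -71 to 65 mm, walls 2 to 3 mm, back wall 65 mm high. Its floor is an arc along x, radius 90 mm, lowest (6 mm high) at x = 0, rising to the open lip at the front.
- scoop_lip (a point): Middle of the pouring lip, the plain front edge of the curved floor: 71 mm to -x of the scoop's origin, 41 mm above its underside. At the lip the floor rises at 52 degrees. As the scoop is tipped nose down slowly, some walnuts leave over the lip from a tilt of about 35 degrees on, one to four at a time, the last near 50. Tipping back holds the rest.
- scoop_grip (a point): Centre of the part of the wooden handle to grip, 112 mm to +x of the scoop's origin, 50 mm above its underside. The handle is a straight flat bar along the scoop's x: 14 mm thick (y), 26 mm tall (z 37 to 63 mm), 90 mm long (x 65 to 155 mm), free on both sides, above and below.
- scoop_mid (a point): Point inside the cup, 30 mm above the scoop's origin; walnuts in the scoop lie around it.
- board: Fixed dark wooden board, 200 x 150 x 12 mm (x, y, z), on the table, on the robot's left or right; origin at the centre of its underside, its top 12 mm higher.
- bowl: Loose heavy round white mixing bowl, 180 mm across the rim, 65 mm high, 0.7 kg; origin at the centre of its underside on the table.
- nut0: One of six alike walnuts in the shell, a brown rounded pebble 38 mm long and 32 mm thick, about 18 g, starting in the scoop; origin at its centre.
- nut1: One of six alike walnuts in the shell, a brown rounded pebble 38 mm long and 32 mm thick, about 18 g, starting in the scoop; origin at its centre.
- nut2: One of six alike walnuts in the shell, a brown rounded pebble 38 mm long and 32 mm thick, about 18 g, starting in the scoop; origin at its centre.
- nut3: One of six alike walnuts in the shell, a brown rounded pebble 38 mm long and 32 mm thick, about 18 g, starting in the scoop; origin at its centre.
- nut4: One of six alike walnuts in the shell, a brown rounded pebble 38 mm long and 32 mm thick, about 18 g, starting in the scoop; origin at its centre.
- nut5: One of six alike walnuts in the shell, a brown rounded pebble 38 mm long and 32 mm thick, about 18 g, starting in the scoop; origin at its centre.
- bun0: Bystander: bun in a paper case on the wire rack, 72 mm across, about 48 mm high; origin at the centre of its underside.
- bun1: Bystander: the other bun on the wire rack, same size; origin at the centre of its underside.
- rack: Bystander: fixed square wire cooling rack, 185 mm wide, 19 mm high, on the side of the bowl away from the board; origin at the centre of its underside.
Mind the look-alikes: they are no part of the job. Of the things that look like the board, take the one that is farthest to the robot's right at the start.

How it is judged:
By the outcome, as a careful person would: the job done as asked, in the order asked, and still so for the second after the job is handed in, with the robot touching nothing.
It also fails if it takes over 61 s, if anything falls off the work surface, if the arm or the gripper's body presses on something with over 40 N, if the wrist force passes 120 N, or if a joint passes its speed limit or range.

## Working session

There is one attempt and no reset: what is moved stays moved. The work goes in short steps, Python scripts to look and compute and a tool call to move; the robot and the scene stay as the last step left them, time stands still between calls to the robot, and variables do not carry over. Pictures are saved under pics/ and viewed, and the job is handed in when it is done.

Besides the shell and the picture viewer there is one more tool, called as name(argument=value, ...) on one line, values as JSON. drive_tool: Moves the arm, as the interface text tells. Its arguments: {"type":"object","properties":{"steps":{"type":"array"}},"required":["steps"]}

```bash
mkdir -p pics; ls
python3 - <<'E'
from workcell import bot, vision
import cv2, numpy as np
print(bot.get_obs(), bot.tip_reach)
for n in ["side","top"]:
    p,d=vision.camera(n); cv2.imwrite(f"pics/{n}0.png",p[:,:,::-1]); np.save(f"{n}0.npy",d)
    print(n,vision.camera_model(n))
E
```

```text
pics
{'clock': 0.0, 'joint_pos': array([-1.32201803e+00,  2.41418675e-01,  3.72683954e-03,  1.33518693e+00,
        2.71652272e-06,  1.57081891e+00]), 'joint_vel': array([-6.69130642e-04,  1.72111362e-04, -1.10101626e-03,  4.78098427e-05,
       -3.04333391e-04,  6.23776988e-04]), 'tau': array([ 9.24814012e-04, -3.72317612e+01,  2.52407777e+01,  1.68985699e-02,
       -1.88986064e-05,  7.51191855e-07]), 'eef_pos': array([ 0.12299374, -0.48414669,  0.30301094]), 'tool_rot': array([ 7.89365826e-01, -6.13922233e-01, -8.21081969e-04, -6.40280091e-04]), 'ft_force': array([ 0.11438315, -0.09340984, -0.38151926]), 'ft_torque': array([-0.08947912,  0.00278035,  0.02871378]), 'grip_width': 0.0855202189552216} 0.0726
side {'mtx': array([[432.61670697,   0.        , 309.35099599],
       [  0.        , 432.61670697, 206.9243983 ],
       [  0.        ,   0.        ,   1.        ]]), 'D': array([-0.10811148,  0.        ,  0.        ,  0.        ,  0.        ]), 'rvec': array([ 2.07091664, -0.32449062,  0.21864366]), 'tvec': array([-0.38533535,  0.15052384,  1.22775941])}
top {'mtx': array([[370.06237127,   0.        , 313.36398275],
       [  0.        , 370.06237127, 200.1336091 ],
       [  0.        ,   0.        ,   1.        ]]), 'D': array([-0.02570917,  0.        ,  0.        ,  0.        ,  0.        ]), 'rvec': array([ 2.14763698, -2.12010087,  0.17790931]), 'tvec': array([0.08733998, 0.43601931, 1.01170119])}
```

View pics/side0.png

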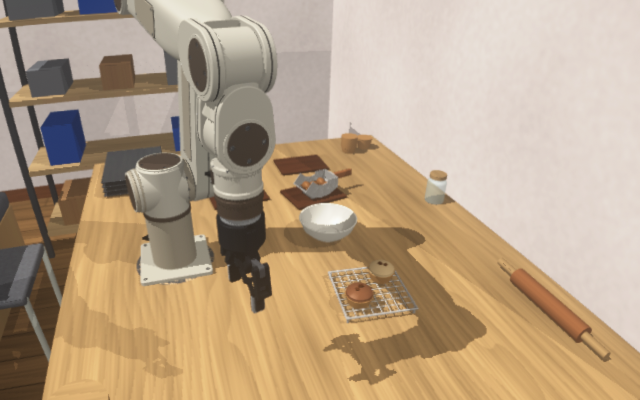

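View pics/top0.png

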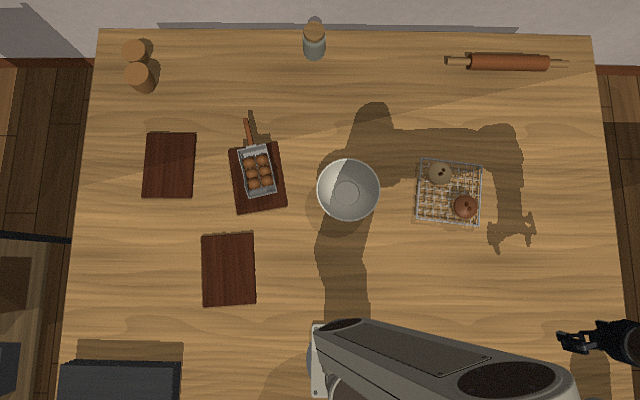

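Three boards are in view in the top picture: A (168,165), B (258,178) carrying the scoop, and C (229,268). The robot's right is image right, so B fits, and it is the only board under the scoop. I'll enlarge to confirm.

```bash
cat > h.py <<'E'
import cv2, numpy as np
from workcell import bot, vision
from scipy.spatial.transform import Rotation as R
def ray(n,uv):
    m=vision.camera_model(n); p=cv2.undistortPoints(np.array(uv,float).reshape(-1,1,2),m["mtx"],m["D"]).reshape(-1,2)
    Rm=R.from_rotvec(m["rvec"]).as_matrix(); return np.c_[p,np.ones(len(p))],Rm,m["tvec"]
def at_z(n,uv,z):
    r,Rm,t=ray(n,uv); c=-Rm.T@t; d=r@Rm; z=np.broadcast_to(z,len(d)); s=(z-c[2])/d[:,2]; return c+d*s[:,None]
def cloud(n,d):
    v,u=np.mgrid[:d.shape[0],:d.shape[1]]
    r,Rm,t=ray(n,np.stack([u.ravel(),v.ravel()],1)); P=(r*d.ravel()[:,None]-t)@Rm
    P[d.ravel()==0]=np.nan
    return P.reshape(*d.shape,3)
def proj(n,P):
    m=vision.camera_model(n); return cv2.projectPoints(np.array(P,float).reshape(-1,1,3),m["rvec"],m["tvec"],m["mtx"],m["D"])[0].reshape(-1,2)
def crop(img,x0,y0,w,h,s,fn):
    cv2.imwrite(fn,cv2.resize(img[y0:y0+h,x0:x0+w],None,fx=s,fy=s,interpolation=cv2.INTER_CUBIC))
E
python3 - <<'E'
from h import *
crop(cv2.imread("pics/top0.png"),215,100,130,120,6,"pics/topc.png") if 0 else crop(cv2.imread("pics/top0.png"),220,100,100,120,5,"pics/topc.png")
crop(cv2.imread("pics/side0.png"),270,145,100,110,5,"pics/sidec.png")
C=cloud("top",np.load("top0.npy"))
for p in [(168,165),(229,268),(247,130),(258,172),(249,112),(240,205),(348,190),(330,300),(440,200)]:
    print(p,C[p[1],p[0]].round(4))
E
```

```text
(168, 165) [0.5391 0.5248 0.0111]
(229, 268) [0.242  0.3282 0.0121]
(247, 130) [0.6272 0.283  0.0734]
(258, 172) [0.5202 0.2564 0.0143]
(249, 112) [ 0.7128  0.2939 -0.0016]
(240, 205) [0.4223 0.3057 0.0096]
(348, 190) [ 0.4724 -0.0085  0.0013]
(330, 300) [0.1571 0.0426 0.0007]
(440, 200) [ 0.4464 -0.2799 -0.0012]
```

View pics/topc.png

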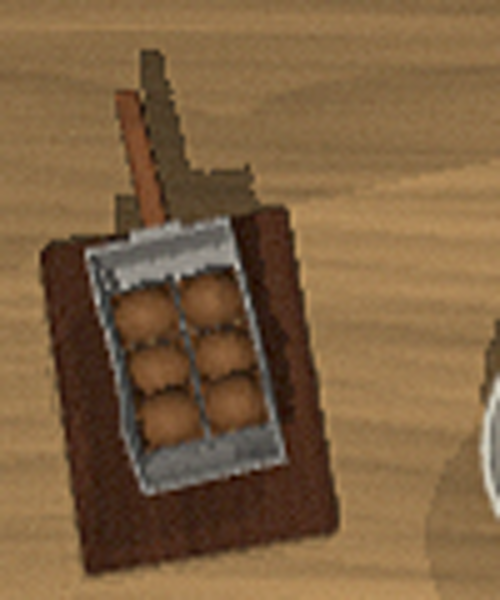

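View pics/sidec.png

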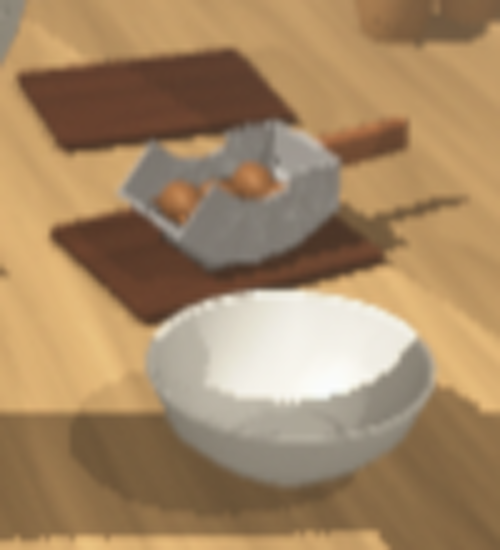

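Run:
```python
from h import *
f=lambda L:[(220+(x+.5)/5-.5,100+(y+.5)/5-.5) for x,y in L]
b=at_z("top",f([(42,248),(285,207),(338,530),(90,573)]),0.012)
print("board",b.round(4),b.mean(0), [np.linalg.norm(b[i]-b[(i+1)%4]).round(4) for i in range(4)])
e=b[1]-b[2]+b[0]-b[3]; print("board x-ang",np.degrees(np.arctan2(e[1],e[0])))
h=at_z("top",f([(126,92),(152,222)]),0.075); d=h[0]-h[1]
print("handle",h, np.linalg.norm(d),np.degrees(np.arctan2(d[1],d[0])))
c=at_z("top",f([(148,493),(285,461)]),[0.053,0.053]);print("lip",c,c.mean(0),np.linalg.norm(c[0]-c[1]))
w=at_z("top",f([(86,248),(230,219)]),0.077);print("backwall",w,w.mean(0),np.linalg.norm(w[0]-w[1]))
d=np.load("top0.npy");C=cloud("top",d)
img=cv2.imread("pics/top0.png")
s=C[115:146,238:256].reshape(-1,3); s=s[(s[:,2]>.055)&(s[:,2]<.09)]
print(len(s),s.mean(0)); u,S,V=np.linalg.svd(s[:,:2]-s[:,:2].mean(0)); print("dir",V[0],np.degrees(np.arctan2(V[0,1],V[0,0])), ((s[:,:2]-s[:,:2].mean(0))@V[0]).min(),((s[:,:2]-s[:,:2].mean(0))@V[0]).max())
# bowl
bb=C[150:230,305:390].reshape(-1,3); r=bb[(bb[:,2]>.058)&(bb[:,2]<.075)]
(cx,cy),rad=cv2.minEnclosingCircle(r[:,:2].astype(np.float32)); print("bowl",cx,cy,rad,r[:,2].mean(),len(r))
for q in [C[160:190,430:450],C[195:220,452:478]]:
    q=q.reshape(-1,3); print("bun top",np.nanmax(q[:,2]))
rk=C[150:232,410:488].reshape(-1,3); rk=rk[rk[:,2]>.015];print("rack",np.nanpercentile(rk,[2,98],axis=0))
```

```text
board [[0.5893 0.3488 0.012 ]
 [0.6164 0.2049 0.012 ]
 [0.422  0.1685 0.012 ]
 [0.395  0.311  0.012 ]] [0.50567416 0.25830058 0.012     ] [np.float64(0.1464), np.float64(0.1978), np.float64(0.145), np.float64(0.1979)]
board x-ang 10.82501023450471
handle [[0.66230167 0.29057763 0.075     ]
 [0.58556958 0.27248645 0.075     ]] 0.07883593763306515 13.26639147407245
lip [[0.43522817 0.27210804 0.053     ]
 [0.4543894  0.19610843 0.053     ]] [0.44480879 0.23410823 0.053     ] 0.07837788569595842
backwall [[0.56938188 0.30836977 0.077     ]
 [0.58717822 0.22851775 0.077     ]] [0.57828005 0.26844376 0.077     ] 0.08181109237829065
155 [0.621837   0.2802141  0.07209534]
dir [-0.96338817 -0.2681105 ] -164.44813862283252 -0.04352228650764317 0.04419334655040649
bowl 0.4616343080997467 -0.0034124781377613544 0.08969403058290482 0.06282023944331178 476
bun top 0.07050061822285117
bun top 0.0690591986973172
rack [[ 0.37468054 -0.39485276  0.01572884]
 [ 0.56256471 -0.20829528  0.06502809]]
```

Board B is confirmed. Its corners give 146x198 mm at z=12 mm, matching the 150x200 size, with its centre near (0.506, 0.258). The scoop's lip-to-handle length checks out at 183 mm, with the handle heading 14.5° and the grip point near (0.623, 0.280, 0.062).

Next I'll swing over, keeping high.

drive_tool(steps=[0, -0.01, 0, 0, 0, -1.2, -1, 0, -0.02, 0, 0, 0, -2.4, -1, 0, -0.03, 0, 0, 0, -3.6, -1, 0, -0.04, 0, 0, 0, -4.6, -1, 0, -0.04, 0, 0, 0, -4.6, -1, 0, -0.04, 0, 0, 0, -4.6, -1, 0, -0.04, 0, 0, 0, -4.6, -1, 0, -0.04, 0, 0, 0, -4.6, -1])

```text
clock: 0.77
eef_pos: [0.3537, -0.3648, 0.3035]
tool_rot: [0.923, -0.385, 0.0, -0.0]
ft_force: [-0.4, 0.2, -0.2]
grip_width: 0.0854
```

drive_tool(steps=[0.01, -0.04, 0, 0, 0, -4.6, -1, 0.01, -0.04, 0, 0, 0, -4.6, -1, 0.01, -0.04, 0, 0, 0, -4.6, -1, 0.01, -0.04, 0, 0, 0, -4.6, -1, 0.01, -0.04, 0, 0, 0, -4.6, -1, 0.01, -0.04, 0, 0, 0, -4.6, -1, 0.01, -0.04, 0, 0, 0, -4.6, -1, 0.01, -0.04, 0, 0, 0, -4.6, -1])

```text
clock: 1.43
eef_pos: [0.5761, -0.1285, 0.3033]
tool_rot: [0.997, -0.074, -0.0, -0.0]
ft_force: [0.9, 0.1, -0.6]
grip_width: 0.0853
```

```bash
cat >> h.py <<'E'
def state():
    o=bot.get_obs(); M=R.from_quat(o["tool_rot"]); print("t",round(o["clock"],2),"pos",o["eef_pos"].round(4),"yaw x",np.degrees(np.arctan2(*M.as_matrix()[[1,0],0])).round(2),"z",M.as_matrix()[:,2].round(4),"q",np.degrees(o["joint_pos"]).round(1),"F",o["ft_force"].round(1),"w",round(o["grip_width"],4))
    return o,M
def rel(T,Rm):
    o,M=state(); d=M.inv().apply(np.array(T)-o["eef_pos"]); r=(M.inv()*Rm).as_rotvec(degrees=True); print("need shift",d.round(4),"rot",r.round(2))
def orient(yawx,tilt=0):
    # tool x at yaw, z down, then turned by tilt about tool x
    a=np.radians(yawx); x=np.array([np.cos(a),np.sin(a),0]); z=np.array([0,0,-1.]); y=np.cross(z,x)
    return R.from_matrix(np.c_[x,y,z])*R.from_rotvec([tilt,0,0],degrees=True)
E
python3 -c "
from h import *
rel([.623,.2803,.25],orient(104.5))"
```

```text
t 1.43 pos [ 0.5761 -0.1285  0.3033] yaw x -8.45 z [-4.e-04  3.e-04 -1.e+00] q [-12.6  24.3  15.   80.8   0.   85.9] F [ 0.9  0.1 -0.6] w 0.0853
need shift [-0.0136 -0.4112  0.0534] rot [-4.0000e-02  0.0000e+00 -1.1295e+02]
```

```bash
cat >> h.py <<'E'
def sim(p,M,steps):
    s=np.array(steps,float).reshape(-1,7)
    for r in s: p=p+M.apply(r[:3]); M=M*R.from_rotvec(r[3:6],degrees=True)
    return p,M
E
python3 -c "
from h import *
o,M=state(); p=o['eef_pos']; D=np.array([.623,.2803,.26])-p
for i in range(16):
    print(M.inv().apply(D/16).round(3)); M=M*R.from_rotvec([0,0,-7.06],degrees=True)
"
```

```text
t 1.43 pos [ 0.5761 -0.1285  0.3033] yaw x -8.45 z [-4.e-04  3.e-04 -1.e+00] q [-12.6  24.3  15.   80.8   0.   85.9] F [ 0.9  0.1 -0.6] w 0.0853
[-0.001 -0.026  0.003]
[ 0.002 -0.026  0.003]
[ 0.005 -0.025  0.003]
[ 0.008 -0.024  0.003]
[ 0.011 -0.023  0.003]
[ 0.014 -0.021  0.003]
[ 0.017 -0.02   0.003]
[ 0.019 -0.017  0.003]
[ 0.021 -0.015  0.003]
[ 0.023 -0.012  0.003]
[ 0.024 -0.009  0.003]
[ 0.025 -0.006  0.003]
[ 0.026 -0.003  0.003]
[ 0.026 -0.     0.003]
[0.026 0.003 0.003]
[0.025 0.006 0.003]
```

drive_tool(steps=[-0.001, -0.026, 0.003, 0, 0, -7.1, -1, 0.002, -0.026, 0.003, 0, 0, -7.1, -1, 0.005, -0.025, 0.003, 0, 0, -7.1, -1, 0.008, -0.024, 0.003, 0, 0, -7.1, -1, 0.011, -0.023, 0.003, 0, 0, -7.1, -1, 0.014, -0.021, 0.003, 0, 0, -7.1, -1, 0.017, -0.02, 0.003, 0, 0, -7.1, -1, 0.019, -0.017, 0.003, 0, 0, -7.1, -1])

```text
clock: 2.1
eef_pos: [0.5972, 0.0753, 0.2794]
tool_rot: [0.912, 0.411, -0.0, -0.0]
ft_force: [0.4, 0.1, 0.0]
grip_width: 0.0856
```

drive_tool(steps=[0.021, -0.015, 0.003, 0, 0, -7.1, -1, 0.023, -0.012, 0.003, 0, 0, -7.1, -1, 0.024, -0.009, 0.003, 0, 0, -7.1, -1, 0.025, -0.006, 0.003, 0, 0, -7.1, -1, 0.026, -0.003, 0.003, 0, 0, -7.1, -1, 0.026, 0, 0.003, 0, 0, -7.1, -1, 0.02, 0.002, 0.003, 0, 0, -4, -1, 0, 0, 0, 0, 0, 0, -1])

```text
clock: 2.77
eef_pos: [0.6169, 0.2522, 0.257]
tool_rot: [0.675, 0.738, -0.0, -0.001]
ft_force: [-0.0, 0.4, -0.1]
grip_width: 0.0854
```

```bash
python3 -c "
from h import *
rel([.6229,.2803,.116],orient(104.5))
p,d=vision.camera('top');cv2.imwrite('pics/top1.png',p[:,:,::-1])
p,d=vision.camera('side');crop(p[:,:,::-1],220,60,200,200,3,'pics/side1.png')"
```

```text
t 2.77 pos [0.6169 0.2522 0.257 ] yaw x 95.12 z [-0.0021  0.0011 -1.    ] q [22.2 34.6 24.9 80.4  0.1 17.1] F [-0.   0.4 -0.1] w 0.0854
need shift [0.0273 0.0087 0.141 ] rot [-0.11 -0.08 -9.38]
```

View pics/side1.png

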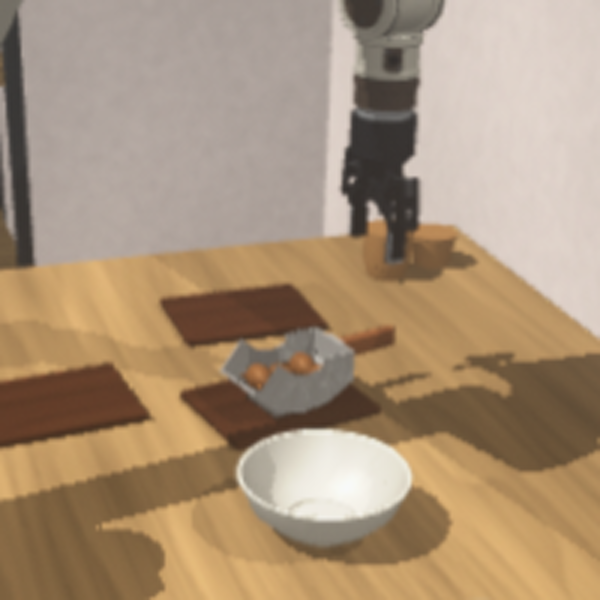

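The gripper is above the handle with the arm clear. I'll align first, then go down.

drive_tool(steps=[0.014, 0.003, 0.01, 0, 0, -4.7, -1, 0.0125, 0.004, 0.01, 0, 0, -4.7, -1, 0, 0, 0.015, 0, 0, 0, -1, 0, 0, 0.015, 0, 0, 0, -1, 0, 0, 0, 0, 0, 0, -1, 0, 0, 0, 0, 0, 0, -1])

```text
clock: 3.37
eef_pos: [0.6211, 0.2733, 0.2081]
tool_rot: [0.616, 0.788, -0.001, -0.001]
ft_force: [0.2, 0.0, 0.4]
grip_width: 0.0856
```

```bash
python3 -c "
from h import *
rel([.6229,.2803,.116],orient(104.5))
p,d=vision.camera('top');crop(p[:,:,::-1],220,90,110,130,4,'pics/top2.png')"
```

```text
t 3.37 pos [0.6211 0.2733 0.2081] yaw x 103.97 z [-0.0025 -0.0012 -1.    ] q [23.8 37.3 22.5 75.3 -0.   9.8] F [0.2 0.  0.4] w 0.0856
need shift [0.0064 0.0036 0.0921] rot [-0.16  0.03 -0.53]
```

View pics/top2.png

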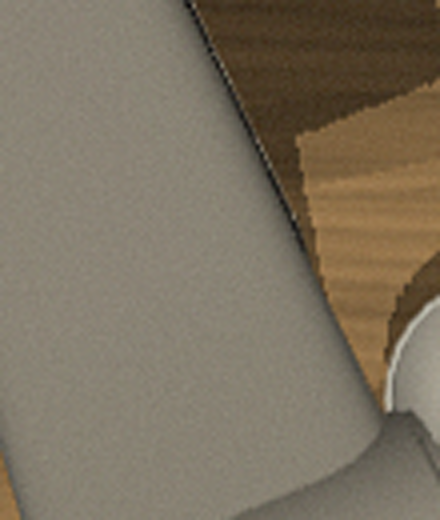

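The arm blocks the top view, so I'm relying on the earlier measurement and the side view from here.

drive_tool(steps=[0.0064, 0.0036, 0.01, 0, 0, -0.5, -1, 0, 0, 0.015, 0, 0, 0, -1, 0, 0, 0.015, 0, 0, 0, -1, 0, 0, 0.01, 0, 0, 0, -1, 0, 0, 0, 0, 0, 0, -1])

```text
clock: 3.83
eef_pos: [0.6226, 0.2812, 0.1563]
tool_rot: [0.612, 0.791, -0.002, -0.001]
ft_force: [-0.6, -1.3, 0.3]
grip_width: 0.0855
```

```bash
python3 -c "
from h import *
rel([.6229,.2803,.116],orient(104.5))
p,d=vision.camera('side');crop(p[:,:,::-1],280,110,130,110,5,'pics/side2.png')"
```

```text
t 3.83 pos [0.6226 0.2812 0.1563] yaw x 104.56 z [-0.0038 -0.0016 -1.    ] q [24.3 39.8 19.  69.5  0.   9.7] F [-0.6 -1.3  0.3] w 0.0855
need shift [-0.0009  0.0002  0.0403] rot [-0.23  0.04  0.06]
```

View pics/side2.png

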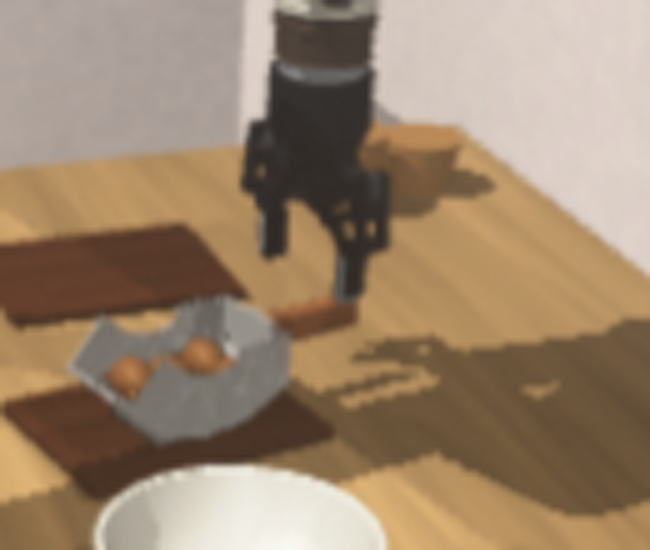

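The fingers straddle the handle, so I'll descend and close.

drive_tool(steps=[-0.001, 0, 0.012, 0, 0, 0, -1, 0, 0, 0.012, 0, 0, 0, -1, 0, 0, 0.01, 0, 0, 0, -1, 0, 0, 0.007, 0, 0, 0, -1, 0, 0, 0, 0, 0, 0, -1, 0, 0, 0, 0, 0, 0, -1])

```text
clock: 4.38
eef_pos: [0.6235, 0.2804, 0.1172]
tool_rot: [0.612, 0.791, -0.001, -0.0]
ft_force: [0.1, 0.2, -0.4]
grip_width: 0.0856
```

drive_tool(steps=[0, 0, 0, 0, 0, 0, -0.2, 0, 0, 0, 0, 0, 0, 0.2, 0, 0, 0, 0, 0, 0, 0.4, 0, 0, 0, 0, 0, 0, 0.6, 0, 0, 0, 0, 0, 0, 0.8, 0, 0, 0, 0, 0, 0, 1, 0, 0, 0, 0, 0, 0, 1, 0, 0, 0, 0, 0, 0, 1])

```text
clock: 5.05
eef_pos: [0.624, 0.2809, 0.1183]
tool_rot: [0.612, 0.791, 0.0, -0.0]
ft_force: [0.4, 0.6, 3.2]
grip_width: 0.0132
```

drive_tool(steps=[0, 0, 0, 0, 0, 0, 1, 0, 0, 0, 0, 0, 0, 1, 0, 0, 0, 0, 0, 0, 1, 0, 0, 0, 0, 0, 0, 1])

```text
clock: 5.38
eef_pos: [0.624, 0.2808, 0.1183]
tool_rot: [0.612, 0.791, 0.0, -0.0]
ft_force: [-0.9, 1.3, 2.7]
grip_width: 0.0134
```

```bash
python3 -c "
from h import *
rel([.6229,.2803,.116],orient(104.5))
p,d=vision.camera('side');crop(p[:,:,::-1],280,110,130,110,5,'pics/side3.png')"
```

```text
t 5.38 pos [0.624  0.2808 0.1183] yaw x 104.56 z [ 5.e-04  6.e-04 -1.e+00] q [24.2 41.5 16.2 64.7  0.   9.7] F [-0.9  1.3  2.7] w 0.0134
need shift [-0.0002 -0.0012  0.0023] rot [ 0.04 -0.03  0.06]
```

View pics/side3.png

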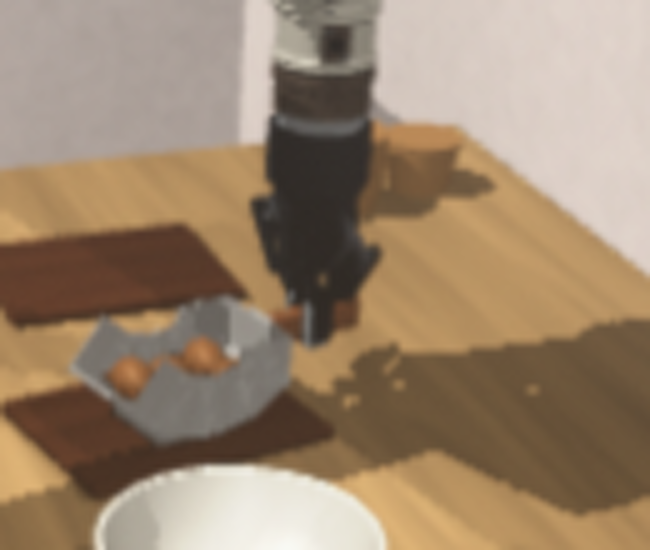

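The handle is gripped with a 13.4 mm opening. I'll lift gently.

drive_tool(steps=[0, 0, -0.003, 0, 0, 0, 1, 0, 0, -0.006, 0, 0, 0, 1, 0, 0, -0.01, 0, 0, 0, 1, 0, 0, -0.013, 0, 0, 0, 1, 0, 0, -0.013, 0, 0, 0, 1, 0, 0, -0.01, 0, 0, 0, 1, 0, 0, -0.006, 0, 0, 0, 1, 0, 0, -0.003, 0, 0, 0, 1])

```text
clock: 6.1
eef_pos: [0.6244, 0.2806, 0.1834]
tool_rot: [0.612, 0.791, 0.001, 0.001]
ft_force: [0.8, 0.4, -3.1]
grip_width: 0.0131
```

```bash
python3 -c "
from h import *
state()
p,d=vision.camera('side');crop(p[:,:,::-1],280,90,130,120,5,'pics/side4.png')"
```

```text
t 6.1 pos [0.6244 0.2806 0.1834] yaw x 104.54 z [ 1.9e-03  7.0e-04 -1.0e+00] q [24.2 38.7 21.2 72.4 -0.   9.7] F [ 0.8  0.4 -3.1] w 0.0131
```

View pics/side4.png

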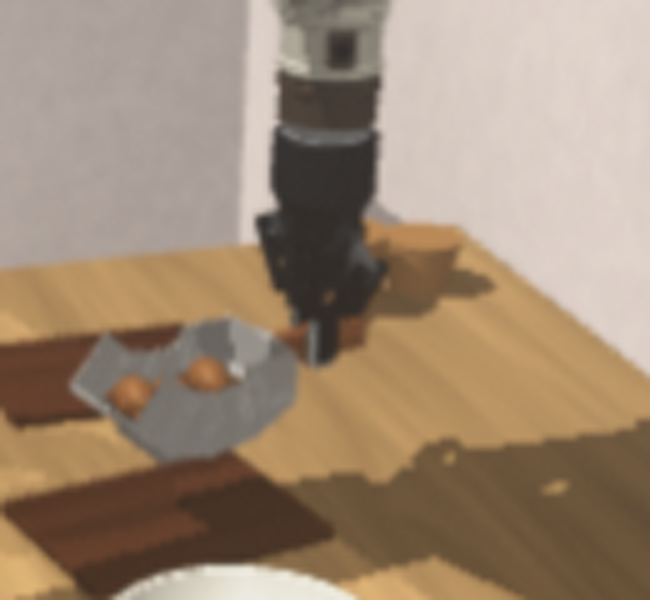

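Scoop lifted with its nuts, roughly level. Next is a smooth swing to the bowl.

drive_tool(steps=[-0.0058, 0.0004, -0.001, 0, 0, 0.5, 1, -0.0117, 0.0009, -0.002, 0, 0, 1, 1, -0.0176, 0.0013, -0.003, 0, 0, 1.5, 1, -0.0234, 0.0018, -0.004, 0, 0, 2, 1, -0.0234, 0.0018, -0.004, 0, 0, 2, 1, -0.0234, 0.0018, -0.004, 0, 0, 2, 1, -0.0234, 0.0018, -0.004, 0, 0, 2, 1, -0.0234, 0.0018, -0.004, 0, 0, 2, 1])

```text
clock: 6.82
eef_pos: [0.659, 0.1299, 0.2071]
tool_rot: [0.699, 0.715, -0.001, -0.0]
ft_force: [0.3, -0.7, -3.5]
grip_width: 0.0131
```

drive_tool(steps=[-0.0234, 0.0018, -0.004, 0, 0, 2, 1, -0.0234, 0.0018, -0.004, 0, 0, 2, 1, -0.0234, 0.0018, -0.002, 0, 0, 2, 1, -0.0234, 0.0018, -0.002, 0, 0, 2, 1, -0.0234, 0.0018, -0.001, 0, 0, 2, 1, -0.0234, 0.0018, 0, 0, 0, 2, 1, -0.0176, 0.0013, 0, 0, 0, 1.5, 1, -0.0117, 0.0009, 0, 0, 0, 1, 1])

```text
clock: 7.48
eef_pos: [0.6571, -0.0408, 0.2201]
tool_rot: [0.784, 0.621, -0.001, -0.0]
ft_force: [-0.3, -0.2, -4.2]
grip_width: 0.0131
```

drive_tool(steps=[-0.0058, 0.0004, 0, 0, 0, 0.5, 1, 0, 0, 0, 0, 0, 0, 1, 0, 0, 0, 0, 0, 0, 1])

```text
clock: 7.73
eef_pos: [0.6568, -0.0429, 0.2206]
tool_rot: [0.785, 0.619, 0.0, -0.0]
ft_force: [-0.3, 1.0, -2.8]
grip_width: 0.0133
```

```bash
python3 -c "
from h import *
rel([.6557,-.0518,.225],orient(76))
p,d=vision.camera('side');cv2.imwrite('pics/side5f.png',p[:,:,::-1]);crop(p[:,:,::-1],270,90,150,150,4,'pics/side5.png');np.save('side5.npy',d)
p,d=vision.camera('top');crop(p[:,:,::-1],220,90,180,150,4,'pics/top5.png')"
```

```text
t 7.73 pos [ 0.6568 -0.0429  0.2206] yaw x 76.55 z [-5.e-04  7.e-04 -1.e+00] q [-3.7 34.4 19.2 74.8  0.   9.7] F [-0.3  1.  -2.8] w 0.0133
need shift [-0.0089  0.001  -0.0044] rot [-0.04 -0.03  0.55]
```

View pics/side5.png

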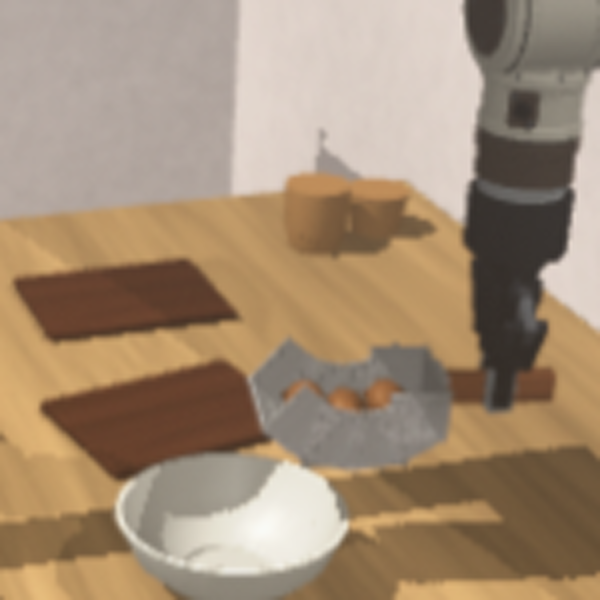

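View pics/top5.png

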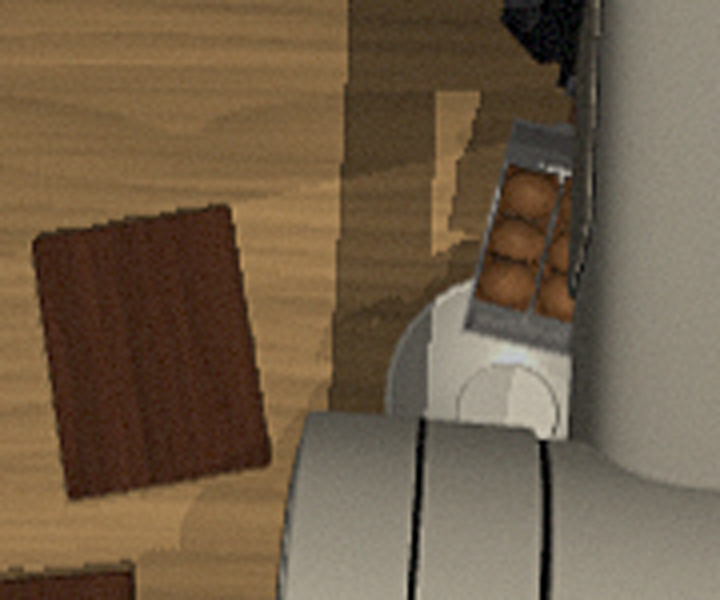

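```bash
cat >> h.py <<'E'
def scoop_pts(p,M,L,droop=0):
    # scoop frame in tool frame: tool x=+scoop y? tool z=-scoop z ; scoop x = tool y (when handle ahead)
    A=np.array([[0,1,0],[1,0,0],[0,0,-1.]]) # scoop->tool
    g=np.array([.113,0,.0523])              # grasp pt in scoop frame
    Q=(np.array(L,float)-g); Q=R.from_rotvec([0,-droop,0],degrees=True).apply(Q)
    return p+M.apply(Q@A.T+[0,0,.054])
E
python3 - <<'E'
from h import *
o,M=state(); A=M.as_matrix(); print(A.round(2))
L=[[-.071,.041,.041],[-.071,-.041,.041],[.155,0,.063],[.155,0,.037],[.065,.041,.065],[.065,-.041,.065],[-.071,0,.041]]
for dr in (0,3): 
    P=scoop_pts(o['eef_pos'],M,L,dr); print(P[-1].round(3)); print(((proj('side',P)-[270,90])*4).round(0).tolist())
E
```

```text
t 7.83 pos [ 0.657  -0.042   0.2208] yaw x 76.64 z [-1.e-04  5.e-04 -1.e+00] q [-3.7 34.4 19.2 74.8  0.   9.7] F [-0.2  0.2 -2.6] w 0.0131
[[ 0.23  0.97 -0.  ]
 [ 0.97 -0.23  0.  ]
 [ 0.   -0.   -1.  ]]
[0.478 0.001 0.156]
[[245.0, 374.0], [260.0, 425.0], [550.0, 366.0], [546.0, 397.0], [422.0, 342.0], [447.0, 391.0], [253.0, 399.0]]
[0.479 0.    0.146]
[[246.0, 385.0], [261.0, 436.0], [550.0, 364.0], [547.0, 394.0], [421.0, 345.0], [446.0, 394.0], [253.0, 410.0]]
```

Projecting the scoop model onto the side view agrees within about 2 px, with roughly 1° of nose droop. The lip is about 16 mm handle-side of the bowl centre. I'll tilt about the lip to 20° while lowering it.

drive_tool(steps=[-0.001, -0.0015, -0.001, -1, 0, 0, 1, -0.001, -0.0023, -0.0014, -2, 0, 0, 1, -0.001, -0.0033, -0.004, -3, 0, 0, 1, -0.001, -0.004, -0.004, -3, 0, 0, 1, -0.001, -0.0045, -0.004, -3, 0, 0, 1, -0.001, -0.0048, -0.004, -3, 0, 0, 1, -0.001, -0.005, -0.004, -3, 0, 0, 1, -0.001, -0.003, -0.002, -2, 0, 0, 1])

```text
clock: 8.5
eef_pos: [0.6232, -0.0417, 0.2407]
tool_rot: [0.772, 0.611, 0.108, 0.137]
ft_force: [-0.3, 0.0, -3.8]
grip_width: 0.0127
```

```bash
cat >> h.py <<'E'
def look(tag):
    o,M=state(); L=[[-.071,.041,.041],[-.071,-.041,.041],[.155,0,.063],[-.071,0,.041],[0,0,0]]
    P=scoop_pts(o['eef_pos'],M,L,1); print('lip',P[3].round(3),'org',P[4].round(3),'tilt',np.degrees(np.arcsin(np.clip((P[2]-P[3])[2]/np.linalg.norm(P[2]-P[3]),-1,1))).round(1)-5.6)
    p,d=vision.camera('side');crop(p[:,:,::-1],270,70,150,180,4,f'pics/{tag}.png');print(((proj('side',P)-[270,70])*4).round(0).tolist())
    np.save(tag+'.npy',d)
E
python3 -c "
from h import *
look('p1')"
```

```text
t 8.5 pos [ 0.6232 -0.0417  0.2407] yaw x 76.71 z [ 0.3344 -0.0787 -0.9392] q [-2.5 18.1 -6.6 45.5 -3.7 10.2] F [-0.3  0.  -3.8] w 0.0127
lip [ 0.478 -0.007  0.113] org [ 0.557 -0.026  0.101] tilt 21.1
[[247.0, 507.0], [262.0, 560.0], [532.0, 406.0], [254.0, 533.0], [358.0, 545.0]]
```

View pics/p1.png

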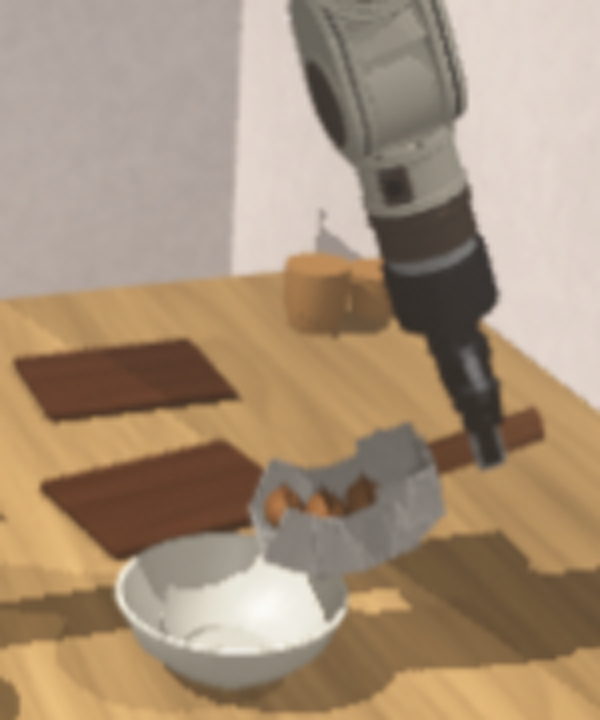

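Tilt is 21° with all the nuts in. Next I'll go to about 32°, slowly.

drive_tool(steps=[0, -0.0023, -0.0064, -2, 0, 0, 1, 0, -0.0023, -0.0064, -2, 0, 0, 1, 0, -0.0023, -0.0064, -2, 0, 0, 1, 0, -0.0017, -0.0048, -1.5, 0, 0, 1, 0, -0.0017, -0.0048, -1.5, 0, 0, 1, 0, -0.0011, -0.0032, -1, 0, 0, 1, 0, -0.0006, -0.0016, -0.5, 0, 0, 1, 0, 0, 0, 0, 0, 0, 1])

```text
clock: 9.22
eef_pos: [0.5998, -0.037, 0.2659]
tool_rot: [0.757, 0.598, 0.163, 0.206]
ft_force: [0.9, 0.1, -3.2]
grip_width: 0.0134
```

```bash
python3 -c "
from h import *
look('p2')"
```

```text
t 9.22 pos [ 0.5998 -0.037   0.2659] yaw x 76.63 z [ 0.4931 -0.1172 -0.862 ] q [ -1.2   9.9 -17.6  32.6  -6.1  10.6] F [ 0.9  0.1 -3.2] w 0.0134
lip [ 0.479 -0.008  0.114] org [ 0.559 -0.027  0.116] tilt 31.4
[[249.0, 507.0], [264.0, 560.0], [512.0, 363.0], [256.0, 533.0], [363.0, 528.0]]
```

View pics/p2.png

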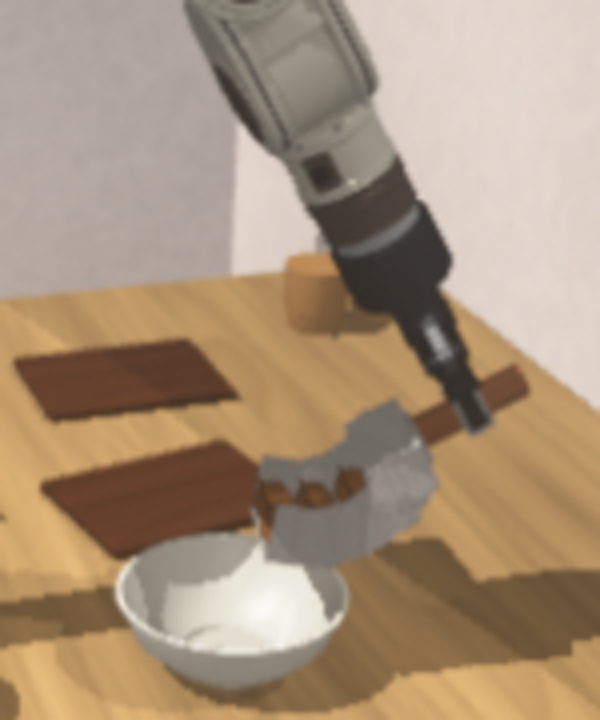

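drive_tool(steps=[0, -0.0006, -0.0016, -0.5, 0, 0, 1, 0, -0.0006, -0.0016, -0.5, 0, 0, 1, 0, -0.0006, -0.0016, -0.5, 0, 0, 1, 0, -0.0006, -0.0016, -0.5, 0, 0, 1, 0, 0, 0, 0, 0, 0, 1, 0, 0, 0, 0, 0, 0, 1, 0, 0, 0, 0, 0, 0, 1])

```text
clock: 9.85
eef_pos: [0.595, -0.0365, 0.2702]
tool_rot: [0.754, 0.595, 0.173, 0.22]
ft_force: [-0.6, 0.3, -3.3]
grip_width: 0.0133
```

```bash
python3 -c "
from h import *
look('p3')"
```

```text
t 9.85 pos [ 0.595  -0.0365  0.2702] yaw x 76.55 z [ 0.5226 -0.1249 -0.8434] q [ -0.9   8.4 -19.8  30.   -6.7  10.6] F [-0.6  0.3 -3.3] w 0.0133
lip [ 0.48  -0.009  0.114] org [ 0.56  -0.028  0.119] tilt 33.5
[[250.0, 507.0], [265.0, 560.0], [508.0, 355.0], [257.0, 533.0], [365.0, 525.0]]
```

View pics/p3.png

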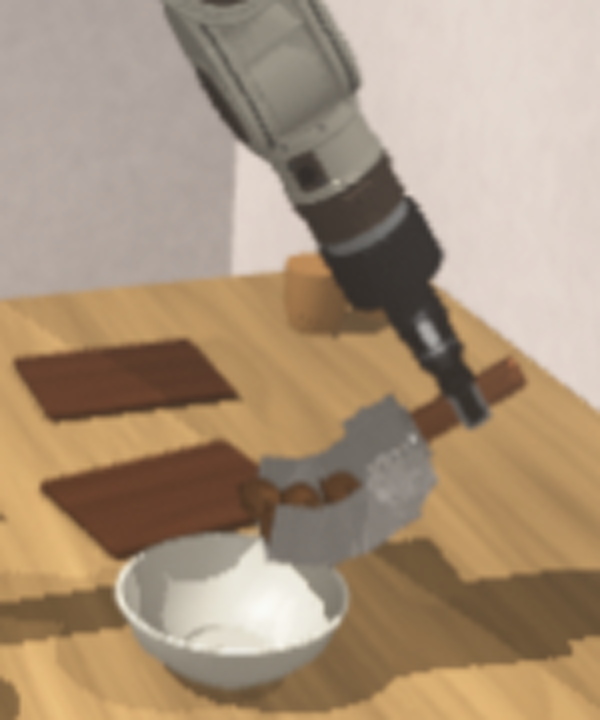

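A nut is poised on the lip at about (258,495), so I'll hold and watch.

drive_tool(steps=[0, 0, 0, 0, 0, 0, 1, 0, 0, 0, 0, 0, 0, 1, 0, 0, 0, 0, 0, 0, 1, 0, 0, 0, 0, 0, 0, 1])

```text
clock: 10.23
eef_pos: [0.595, -0.0365, 0.2702]
tool_rot: [0.754, 0.595, 0.173, 0.22]
ft_force: [0.4, -0.4, -2.6]
grip_width: 0.0132
```

```bash
python3 -c "
from h import *
look('p4')"
```

```text
t 10.23 pos [ 0.595  -0.0365  0.2702] yaw x 76.55 z [ 0.5226 -0.1249 -0.8434] q [ -0.9   8.4 -19.8  30.   -6.7  10.6] F [ 0.4 -0.4 -2.6] w 0.0132
lip [ 0.48  -0.009  0.114] org [ 0.56  -0.028  0.119] tilt 33.5
[[250.0, 507.0], [265.0, 561.0], [508.0, 355.0], [257.0, 533.0], [365.0, 525.0]]
```

View pics/p4.png

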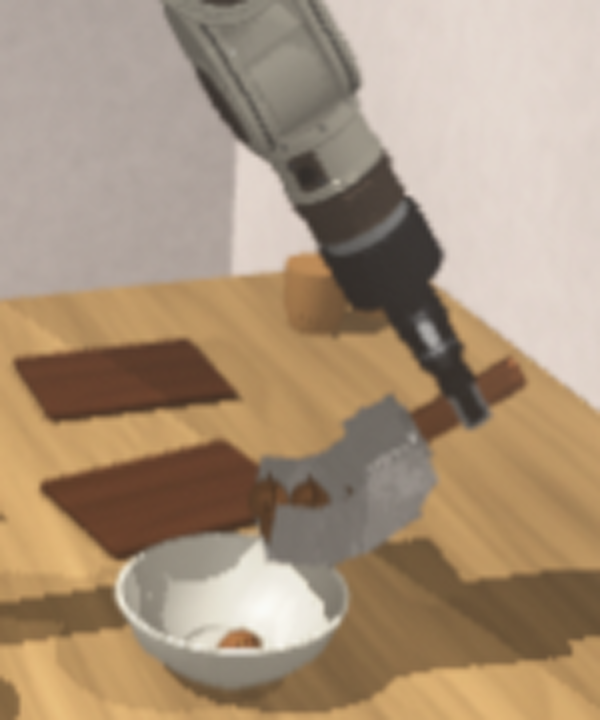

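One nut is visible in the bowl at (238,638). I'll check the top view for others.

```bash
python3 -c "
from h import *
p,d=vision.camera('top');crop(p[:,:,::-1],280,110,130,120,5,'pics/t4.png')"
```

```text
(no output)
```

View pics/t4.png

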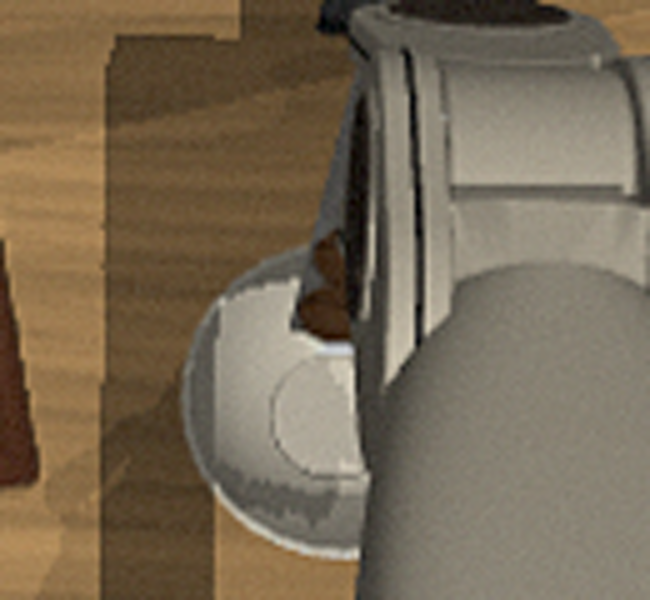

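```bash
python3 -c "
from h import *
a=[]
for k in ('p2','p3','p4'):
    i=cv2.imread(f'pics/{k}.png')[380:680,100:450]; a.append(i)
m=np.hstack([cv2.resize(x,(390,334)) for x in a[1:]]); cv2.imwrite('pics/cmp.png',m)
C=cloud('side',np.load('p4.npy'))
import sys
# bowl content: points inside bowl radius 70mm, height
"
```

```text
(no output)
```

View pics/cmp.png

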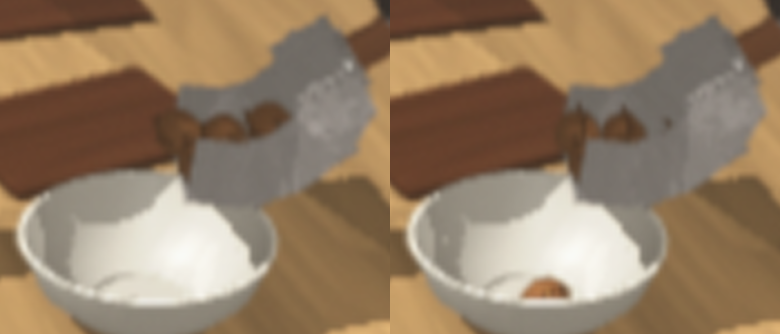

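The count in the near channel isn't certain, so I'll tip back to level and count from above.

drive_tool(steps=[0, 0.0016, 0.002, 1, 0, 0, 1, 0, 0.0032, 0.0046, 2, 0, 0, 1, 0, 0.0048, 0.007, 3, 0, 0, 1, 0, 0.0048, 0.007, 3, 0, 0, 1, 0, 0.0048, 0.007, 3, 0, 0, 1, 0, 0.0046, 0.006, 3, 0, 0, 1, 0, 0.0044, 0.0047, 3, 0, 0, 1, 0, 0.0044, 0.0047, 3, 0, 0, 1])

```text
clock: 11.0
eef_pos: [0.6418, -0.0476, 0.2443]
tool_rot: [0.781, 0.616, 0.062, 0.078]
ft_force: [0.7, -0.2, -2.2]
grip_width: 0.0134
```

drive_tool(steps=[0, 0.0042, 0.0047, 3, 0, 0, 1, 0, 0.004, 0.0047, 3, 0, 0, 1, 0, 0.003, 0.0047, 3, 0, 0, 1, 0, 0.0022, 0.003, 2, 0, 0, 1, 0, 0.0011, 0.0015, 1, 0, 0, 1, 0, 0, 0, 0, 0, 0, 1])

```text
clock: 11.5
eef_pos: [0.658, -0.0516, 0.2263]
tool_rot: [0.785, 0.619, -0.003, -0.003]
ft_force: [-0.2, -0.1, -3.2]
grip_width: 0.0132
```

```bash
python3 -c "
from h import *
look('p5')
p,d=vision.camera('top');crop(p[:,:,::-1],280,110,130,120,5,'pics/t5.png')"
```

```text
t 11.5 pos [ 0.658  -0.0516  0.2263] yaw x 76.54 z [-0.0089  0.0018 -1.    ] q [-4.5 34.8 20.7 76.5  0.1  9. ] F [-0.2 -0.1 -3.2] w 0.0132
lip [ 0.479 -0.009  0.159] org [ 0.548 -0.025  0.119] tilt 0.40000000000000036
[[251.0, 454.0], [266.0, 505.0], [558.0, 445.0], [258.0, 479.0], [349.0, 525.0]]
```

View pics/t5.png

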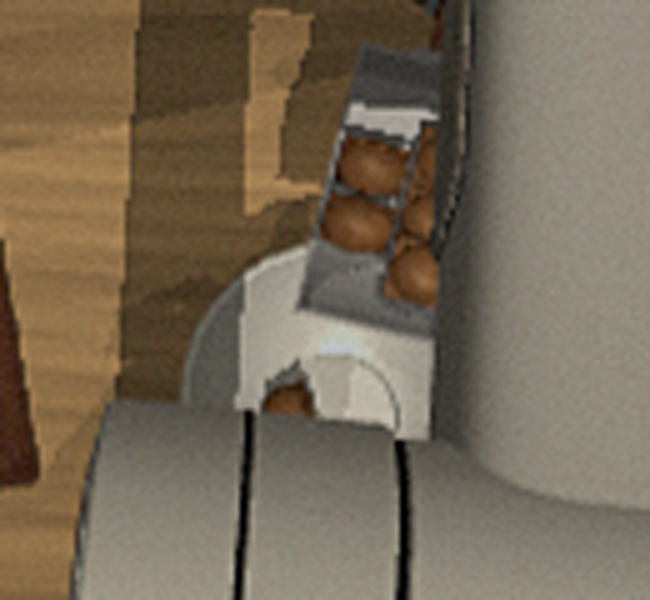

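View pics/p5.png

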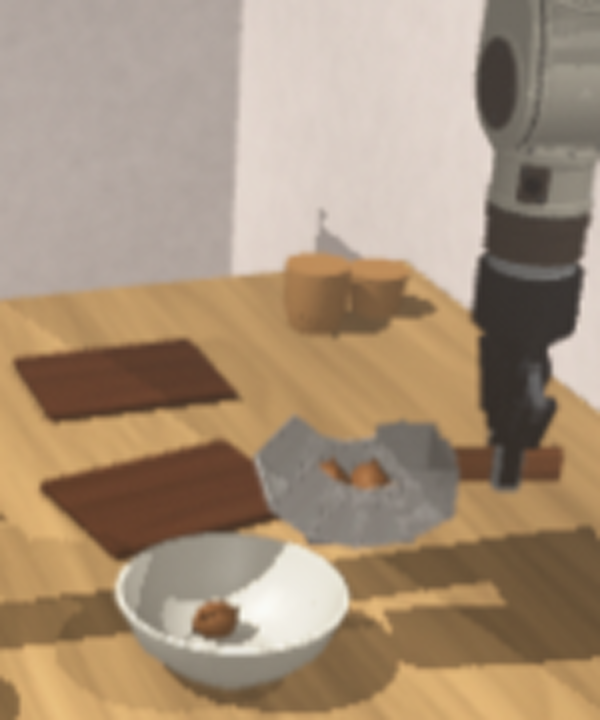

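From the top: left channel has 2 nuts, right channel has 3, and one is in the bowl at (288,400). So exactly one was poured and I need one to three more. I'll tilt again.

drive_tool(steps=[0, -0.0011, -0.001, -1, 0, 0, 1, 0, -0.0025, -0.0024, -2, 0, 0, 1, 0, -0.0035, -0.0045, -3, 0, 0, 1, 0, -0.0042, -0.0045, -3, 0, 0, 1, 0, -0.0044, -0.0045, -3, 0, 0, 1, 0, -0.0046, -0.0047, -3, 0, 0, 1, 0, -0.0047, -0.006, -3, 0, 0, 1, 0, -0.0048, -0.007, -3, 0, 0, 1])

```text
clock: 12.27
eef_pos: [0.6217, -0.0429, 0.2576]
tool_rot: [0.772, 0.609, 0.111, 0.141]
ft_force: [-0.2, 0.1, -3.1]
grip_width: 0.013
```

drive_tool(steps=[0, -0.0048, -0.007, -3, 0, 0, 1, 0, -0.0048, -0.007, -3, 0, 0, 1, 0, -0.0032, -0.0046, -2, 0, 0, 1, 0, -0.0016, -0.0026, -1, 0, 0, 1, 0, -0.0012, -0.0032, -1, 0, 0, 1, 0, -0.0012, -0.0032, -1, 0, 0, 1, 0, -0.0012, -0.0032, -1, 0, 0, 1, 0, 0, 0, 0, 0, 0, 1])

```text
clock: 12.93
eef_pos: [0.5935, -0.0361, 0.2769]
tool_rot: [0.754, 0.595, 0.174, 0.22]
ft_force: [-0.8, -0.2, -3.9]
grip_width: 0.0131
```

```bash
python3 -c "
from h import *
look('p6')"
```

```text
t 12.93 pos [ 0.5935 -0.0361  0.2769] yaw x 76.56 z [ 0.5232 -0.1249 -0.843 ] q [ -0.9   7.8 -19.4  30.9  -6.7  10.6] F [-0.8 -0.2 -3.9] w 0.0131
lip [ 0.479 -0.009  0.12 ] org [ 0.558 -0.028  0.125] tilt 33.5
[[248.0, 500.0], [263.0, 553.0], [507.0, 346.0], [256.0, 526.0], [363.0, 517.0]]
```

View pics/p6.png

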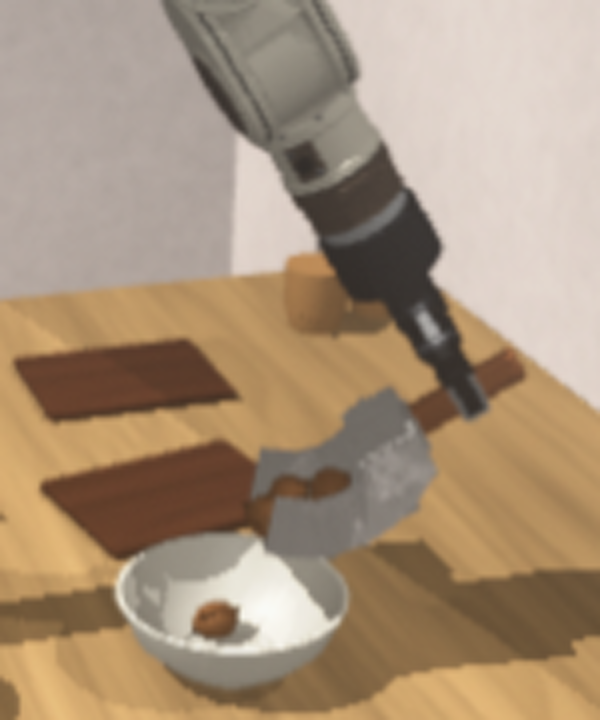

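Held there briefly, then slowly onward.

drive_tool(steps=[0, 0, 0, 0, 0, 0, 1, 0, 0, 0, 0, 0, 0, 1, 0, 0, 0, 0, 0, 0, 1, 0, 0, 0, 0, 0, 0, 1])

```text
clock: 13.32
eef_pos: [0.5943, -0.0363, 0.2765]
tool_rot: [0.754, 0.595, 0.173, 0.22]
ft_force: [-0.3, 0.4, -3.3]
grip_width: 0.0131
```

```bash
python3 -c "
from h import *
look('p7')"
```

```text
t 13.32 pos [ 0.5943 -0.0363  0.2765] yaw x 76.55 z [ 0.5222 -0.125  -0.8436] q [ -0.9   8.  -19.2  30.9  -6.7  10.6] F [-0.3  0.4 -3.3] w 0.0131
lip [ 0.479 -0.009  0.12 ] org [ 0.559 -0.028  0.125] tilt 33.4
[[249.0, 500.0], [264.0, 553.0], [508.0, 347.0], [257.0, 526.0], [364.0, 518.0]]
```

View pics/p7.png

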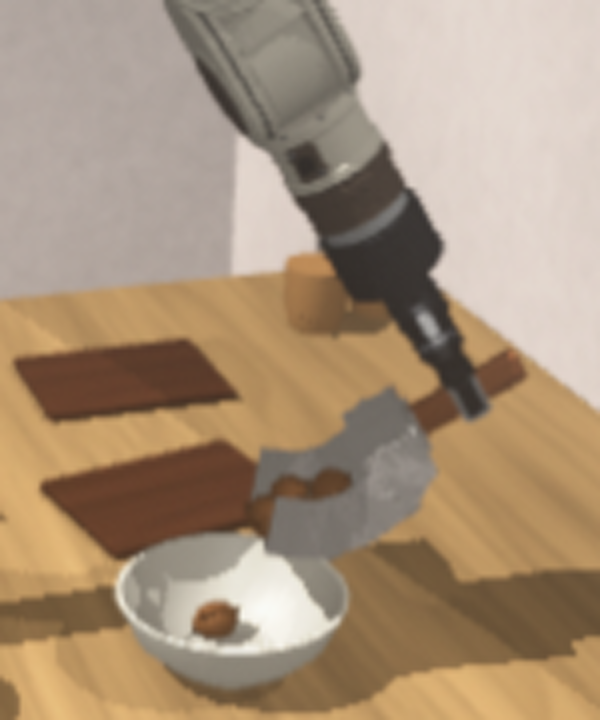

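drive_tool(steps=[0, -0.0006, -0.0016, -0.5, 0, 0, 1, 0, -0.0006, -0.0016, -0.5, 0, 0, 1, 0, -0.0006, -0.0016, -0.5, 0, 0, 1, 0, 0, 0, 0, 0, 0, 1, 0, 0, 0, 0, 0, 0, 1, 0, 0, 0, 0, 0, 0, 1])

```text
clock: 13.87
eef_pos: [0.59, -0.0353, 0.2799]
tool_rot: [0.751, 0.592, 0.181, 0.23]
ft_force: [-0.4, -1.0, -3.4]
grip_width: 0.0131
```

```bash
python3 -c "
from h import *
look('p8')"
```

```text
t 13.87 pos [ 0.59   -0.0353  0.2799] yaw x 76.56 z [ 0.5441 -0.13   -0.8289] q [ -0.6   6.8 -20.9  29.   -7.1  10.7] F [-0.4 -1.  -3.4] w 0.0131
lip [ 0.479 -0.009  0.12 ] org [ 0.559 -0.028  0.127] tilt 35.0
[[249.0, 500.0], [264.0, 553.0], [503.0, 341.0], [256.0, 526.0], [364.0, 515.0]]
```

View pics/p8.png

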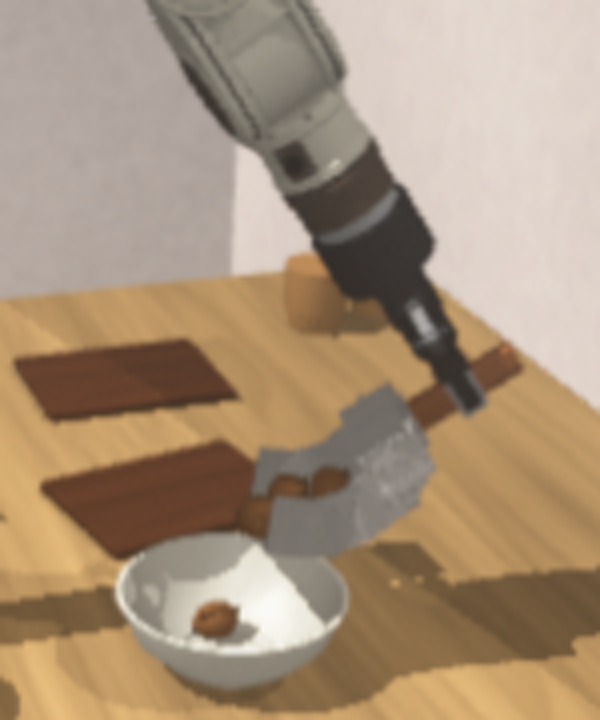

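The near-channel nut at (258,515) is about to go, so I'll hold a few rows.

drive_tool(steps=[0, -0.0003, -0.0008, -0.25, 0, 0, 1, 0, 0, 0, 0, 0, 0, 1, 0, 0, 0, 0, 0, 0, 1, 0, 0, 0, 0, 0, 0, 1])

```text
clock: 14.25
eef_pos: [0.5894, -0.0351, 0.2803]
tool_rot: [0.75, 0.592, 0.182, 0.231]
ft_force: [0.7, -0.9, -2.7]
grip_width: 0.0129
```

```bash
python3 -c "
from h import *
look('p9')"
```

```text
t 14.25 pos [ 0.5894 -0.0351  0.2803] yaw x 76.56 z [ 0.5474 -0.1308 -0.8266] q [ -0.6   6.6 -21.1  28.7  -7.2  10.7] F [ 0.7 -0.9 -2.7] w 0.0129
lip [ 0.479 -0.009  0.12 ] org [ 0.559 -0.028  0.128] tilt 35.199999999999996
[[249.0, 500.0], [264.0, 553.0], [502.0, 340.0], [256.0, 526.0], [364.0, 514.0]]
```

View pics/p9.png

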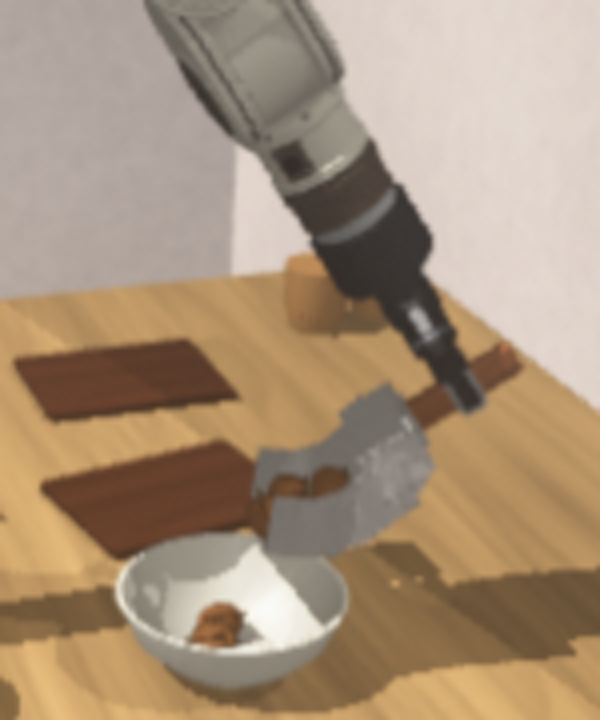

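The bowl now shows two nuts around (220,625). That is within range, so I'll tip back and count.

drive_tool(steps=[0, 0.0024, 0.004, 2, 0, 0, 1, 0, 0.0048, 0.007, 3, 0, 0, 1, 0, 0.0048, 0.007, 3, 0, 0, 1, 0, 0.0048, 0.007, 3, 0, 0, 1, 0, 0.0048, 0.007, 3, 0, 0, 1, 0, 0.0046, 0.006, 3, 0, 0, 1, 0, 0.0044, 0.0047, 3, 0, 0, 1, 0, 0.0044, 0.0047, 3, 0, 0, 1])

```text
clock: 14.97
eef_pos: [0.6404, -0.0473, 0.2519]
tool_rot: [0.781, 0.616, 0.06, 0.077]
ft_force: [0.4, -0.0, -3.2]
grip_width: 0.0133
```

drive_tool(steps=[0, 0.0042, 0.0047, 3, 0, 0, 1, 0, 0.004, 0.0047, 3, 0, 0, 1, 0, 0.003, 0.0047, 3, 0, 0, 1, 0, 0.0022, 0.003, 2, 0, 0, 1, 0, 0.0011, 0.0015, 1, 0, 0, 1, 0, 0, 0, 0, 0, 0, 1])

```text
clock: 15.47
eef_pos: [0.6566, -0.0513, 0.2338]
tool_rot: [0.785, 0.619, -0.004, -0.005]
ft_force: [0.5, 0.5, -3.7]
grip_width: 0.013
```

```bash
python3 -c "
from h import *
look('p10')
p,d=vision.camera('top');crop(p[:,:,::-1],280,110,130,120,5,'pics/t10.png')"
```

```text
t 15.47 pos [ 0.6566 -0.0513  0.2338] yaw x 76.54 z [-0.0133  0.0029 -0.9999] q [-4.5 34.6 21.5 77.7  0.1  9. ] F [ 0.5  0.5 -3.7] w 0.013
lip [ 0.477 -0.008  0.168] org [ 0.546 -0.025  0.127] tilt 0.20000000000000018
[[249.0, 445.0], [264.0, 495.0], [558.0, 436.0], [257.0, 469.0], [347.0, 515.0]]
```

View pics/t10.png

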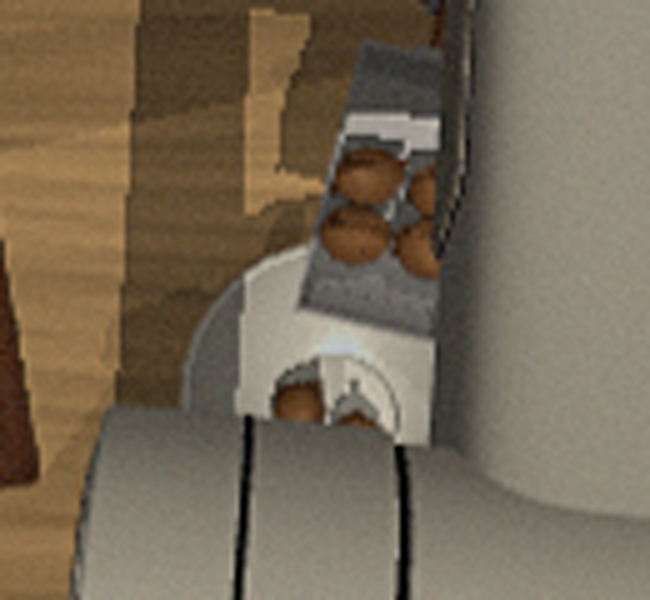

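View pics/p10.png

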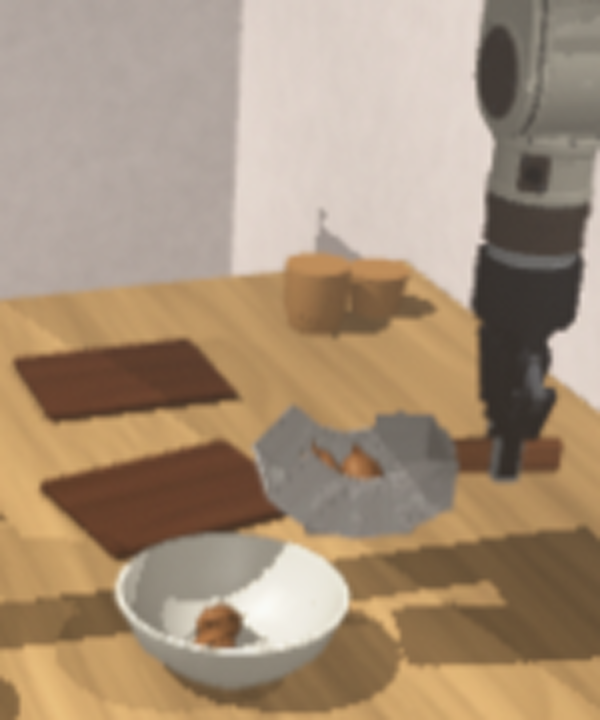

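There are four nuts in the scoop and two in the bowl. Before carrying the scoop back, I'll recheck the board centre from the unobstructed top crop, corners at (33,238), (231,205), (272,462) and (68,499).

Run:
```python
from h import *
f=lambda L:[(220+(x+.5)/4-.5,90+(y+.5)/4-.5) for x,y in L]
b=at_z("top",f([(33,238),(231,205),(272,462),(68,499)]),0.012)
print(b.mean(0), [np.linalg.norm(b[i]-b[(i+1)%4]).round(4) for i in range(4)])
c=b.mean(0)[:2]
h=np.array([np.cos(np.radians(12.5)),np.sin(np.radians(12.5))])
T=c+.113*h; print(T)
rel([*T,.19],orient(102.5))
```

```text
[0.5060503  0.25822117 0.012     ] [np.float64(0.1491), np.float64(0.1967), np.float64(0.1493), np.float64(0.1982)]
[0.61637175 0.28267885]
t 15.57 pos [ 0.6559 -0.051   0.2349] yaw x 76.55 z [-0.0118  0.0028 -0.9999] q [-4.5 34.4 21.4 77.6  0.1  9. ] F [-0.3 -0.1 -3.1] w 0.0129
need shift [ 0.3154 -0.1155  0.0463] rot [ -0.68  -0.16 -25.95]
```

drive_tool(steps=[0.0064, -0.0007, 0, -0.3, 0, -0.5, 1, 0.0129, -0.0015, 0, -0.3, 0, -1, 1, 0.0193, -0.0022, 0, 0, 0, -1.5, 1, 0.0258, -0.003, 0, 0, 0, -2, 1, 0.0258, -0.003, 0, 0, 0, -2, 1, 0.0258, -0.003, 0, 0, 0, -2, 1, 0.0258, -0.003, 0, 0, 0, -2, 1, 0.0258, -0.003, 0, 0, 0, -2, 1])

```text
clock: 16.23
eef_pos: [0.6588, 0.1201, 0.2361]
tool_rot: [0.709, 0.706, 0.0, -0.001]
ft_force: [0.4, -0.0, -3.4]
grip_width: 0.0134
```

drive_tool(steps=[0.0258, -0.003, 0, 0, 0, -2, 1, 0.0258, -0.003, 0, 0, 0, -2, 1, 0.0258, -0.003, 0, 0, 0, -2, 1, 0.0258, -0.003, 0, 0, 0, -2, 1, 0.0258, -0.003, 0, 0, 0, -2, 1, 0.0193, -0.0022, 0, 0, 0, -1.5, 1, 0.0129, -0.0015, 0, 0, 0, -1, 1, 0.0064, -0.0007, 0, 0, 0, -0.5, 1])

```text
clock: 16.9
eef_pos: [0.6236, 0.2852, 0.2361]
tool_rot: [0.624, 0.782, 0.0, -0.001]
ft_force: [-0.0, 0.2, -3.6]
grip_width: 0.013
```

drive_tool(steps=[0, 0, 0, 0, 0, 0, 1, 0, 0, 0, 0, 0, 0, 1])

```text
clock: 17.07
eef_pos: [0.6249, 0.282, 0.2357]
tool_rot: [0.625, 0.78, -0.001, -0.001]
ft_force: [0.1, -0.4, -3.2]
grip_width: 0.0135
```

```bash
python3 -c "
from h import *
rel([.6164,.2827,.119],orient(102.5))
look('c1')"
```

```text
t 17.07 pos [0.6249 0.282  0.2357] yaw x 102.56 z [-2.e-03  2.e-04 -1.e+00] q [24.3 37.5 26.8 79.5  0.1 11.7] F [ 0.1 -0.4 -3.2] w 0.0135
need shift [ 0.0024 -0.0079  0.1167] rot [-0.11 -0.03  0.06]
t 17.07 pos [0.6249 0.282  0.2357] yaw x 102.56 z [-2.e-03  2.e-04 -1.e+00] q [24.3 37.5 26.8 79.5  0.1 11.7] F [ 0.1 -0.4 -3.2] w 0.0135
lip [0.445 0.242 0.168] org [0.515 0.258 0.128] tilt 0.9000000000000004
[[91.0, 329.0], [139.0, 362.0], [331.0, 273.0], [115.0, 345.0], [185.0, 372.0]]
```

View pics/c1.png

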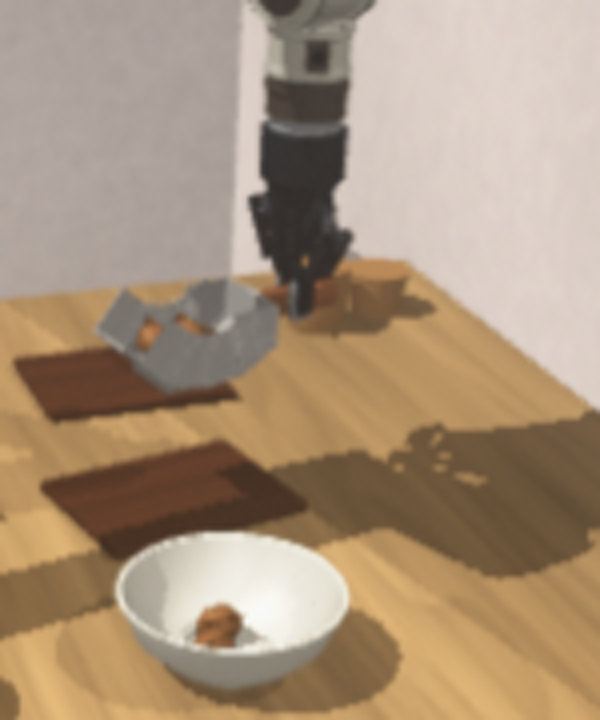

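drive_tool(steps=[0.0004, -0.001, 0.005, 0, 0, 0, 1, 0.0005, -0.001, 0.01, 0, 0, 0, 1, 0.0005, -0.002, 0.015, 0, 0, 0, 1, 0.0005, -0.002, 0.018, 0, 0, 0, 1, 0.0005, -0.0015, 0.018, 0, 0, 0, 1, 0, 0, 0.015, 0, 0, 0, 1, 0, 0, 0.009, 0, 0, 0, 1, 0, 0, 0.005, 0, 0, 0, 1])

```text
clock: 17.78
eef_pos: [0.616, 0.2817, 0.1377]
tool_rot: [0.626, 0.78, -0.002, -0.002]
ft_force: [-0.7, 0.8, -3.2]
grip_width: 0.0132
```

drive_tool(steps=[0, 0, 0.003, 0, 0, 0, 1, 0, 0, 0, 0, 0, 0, 1, 0, 0, 0, 0, 0, 0, 1])

```text
clock: 18.03
eef_pos: [0.6175, 0.283, 0.1382]
tool_rot: [0.626, 0.78, 0.0, -0.001]
ft_force: [0.4, -0.4, -2.5]
grip_width: 0.0131
```

```bash
python3 -c "
from h import *
rel([.6164,.2827,.119],orient(102.5))
look('c2')"
```

```text
t 18.03 pos [0.6175 0.283  0.1382] yaw x 102.54 z [-0.0012  0.0013 -1.    ] q [24.6 40.  16.6 66.6  0.1 12.1] F [ 0.4 -0.4 -2.5] w 0.0131
need shift [-0.0001 -0.0011  0.0192] rot [-0.05 -0.09  0.04]
t 18.03 pos [0.6175 0.283  0.1382] yaw x 102.54 z [-0.0012  0.0013 -1.    ] q [24.6 40.  16.6 66.6  0.1 12.1] F [ 0.4 -0.4 -2.5] w 0.0131
lip [0.438 0.243 0.07 ] org [0.508 0.259 0.03 ] tilt 0.9000000000000004
[[82.0, 431.0], [129.0, 467.0], [316.0, 372.0], [105.0, 449.0], [173.0, 471.0]]
```

View pics/c2.png

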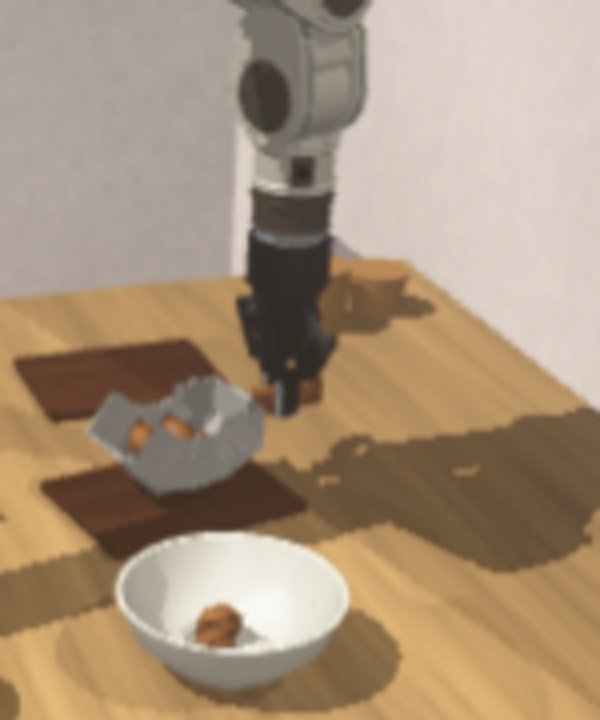

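drive_tool(steps=[0, -0.001, 0.004, 0, 0, 0, 1, 0, 0, 0.004, 0, 0, 0, 1, 0, 0, 0.004, 0, 0, 0, 1, 0, 0, 0.003, 0, 0, 0, 1, 0, 0, 0, 0, 0, 0, 1])

```text
clock: 18.5
eef_pos: [0.6153, 0.2825, 0.1212]
tool_rot: [0.626, 0.78, -0.001, -0.002]
ft_force: [0.4, -0.2, -4.5]
grip_width: 0.0134
```

drive_tool(steps=[0, 0, 0.001, 0, 0, 0, 1, 0, 0, 0.001, 0, 0, 0, 1, 0, 0, 0, 0, 0, 0, 1])

```text
clock: 18.75
eef_pos: [0.6159, 0.2828, 0.1203]
tool_rot: [0.626, 0.78, -0.001, -0.001]
ft_force: [-0.0, 0.6, -3.8]
grip_width: 0.0131
```

drive_tool(steps=[0, 0, 0.001, 0, 0, 0, 1, 0, 0, 0.001, 0, 0, 0, 1, 0, 0, 0, 0, 0, 0, 1])

```text
clock: 19.0
eef_pos: [0.616, 0.2828, 0.1185]
tool_rot: [0.626, 0.78, -0.0, -0.001]
ft_force: [-0.3, 0.3, -2.7]
grip_width: 0.0132
```

drive_tool(steps=[0, 0, 0.001, 0, 0, 0, 1, 0, 0, 0, 0, 0, 0, 1, 0, 0, 0, 0, 0, 0, 1])

```text
clock: 19.25
eef_pos: [0.6161, 0.2829, 0.1182]
tool_rot: [0.626, 0.78, -0.0, -0.001]
ft_force: [0.4, -0.1, 1.0]
grip_width: 0.0133
```

```bash
python3 -c "
from h import *
look('c3')
p,d=vision.camera('side');crop(p[:,:,::-1],270,130,100,90,6,'pics/c3z.png')"
```

```text
t 19.25 pos [0.6161 0.2829 0.1182] yaw x 102.55 z [-0.0016  0.0011 -1.    ] q [24.6 40.8 15.  64.2  0.1 12.1] F [ 0.4 -0.1  1. ] w 0.0133
lip [0.437 0.243 0.05 ] org [0.507 0.259 0.01 ] tilt 0.9000000000000004
[[81.0, 451.0], [127.0, 488.0], [313.0, 392.0], [103.0, 469.0], [171.0, 491.0]]
```

View pics/c3z.png

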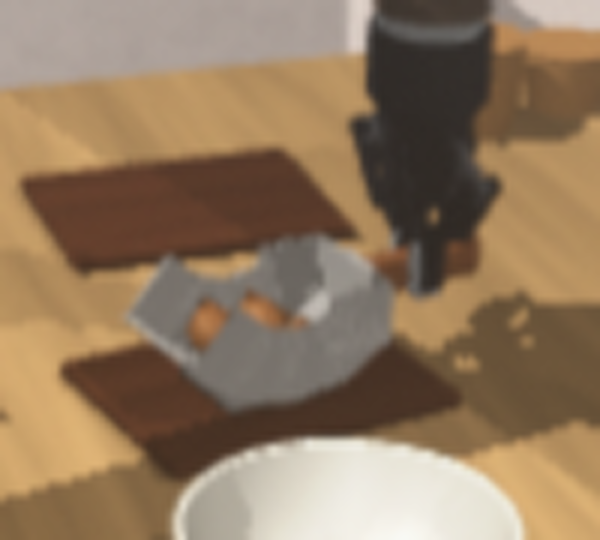

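The board now carries the scoop: the vertical force went from -3.2 to +1 N at the same height as when I grasped it. I'll open gradually.

drive_tool(steps=[0, 0, 0, 0, 0, 0, 0.8, 0, 0, 0, 0, 0, 0, 0.65, 0, 0, 0, 0, 0, 0, 0.5, 0, 0, 0, 0, 0, 0, 0.3, 0, 0, 0, 0, 0, 0, 0, 0, 0, 0, 0, 0, 0, -0.4, 0, 0, 0, 0, 0, 0, -0.8, 0, 0, 0, 0, 0, 0, -1])

```text
clock: 20.02
eef_pos: [0.6158, 0.2828, 0.1174]
tool_rot: [0.626, 0.78, -0.001, -0.001]
ft_force: [-0.4, -0.2, -0.4]
grip_width: 0.0763
```

drive_tool(steps=[0, 0, 0, 0, 0, 0, -1, 0, 0, 0, 0, 0, 0, -1, 0, 0, 0, 0, 0, 0, -1, 0, 0, 0, 0, 0, 0, -1])

```text
clock: 20.35
eef_pos: [0.6159, 0.2828, 0.1175]
tool_rot: [0.626, 0.78, -0.0, -0.001]
ft_force: [0.4, 0.1, -0.3]
grip_width: 0.0851
```

```bash
python3 -c "
from h import *
look('c4')
p,d=vision.camera('side');crop(p[:,:,::-1],270,130,100,90,6,'pics/c4z.png')"
```

```text
t 20.35 pos [0.6159 0.2828 0.1175] yaw x 102.55 z [-2.5e-03  7.0e-04 -1.0e+00] q [24.6 40.9 15.  64.2  0.1 12.1] F [ 0.4  0.1 -0.3] w 0.0851
lip [0.436 0.243 0.049] org [0.506 0.258 0.009] tilt 0.8000000000000007
[[81.0, 452.0], [127.0, 489.0], [313.0, 393.0], [103.0, 470.0], [171.0, 492.0]]
```

View pics/c4z.png

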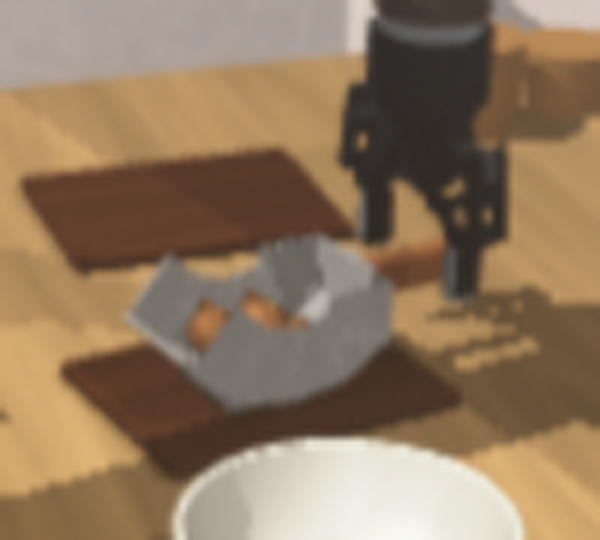

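Released, and the scoop stands unmoved. I'll go straight up, then swing away so the top camera can see.

drive_tool(steps=[0, 0, -0.005, 0, 0, 0, -1, 0, 0, -0.01, 0, 0, 0, -1, 0, 0, -0.02, 0, 0, 0, -1, 0, 0, -0.03, 0, 0, 0, -1, 0, 0, -0.03, 0, 0, 0, -1, 0, 0, -0.03, 0, 0, 0, -1, 0, 0, -0.02, 0, 0, 0, -1, 0, 0, -0.01, 0, 0, 0, -1])

```text
clock: 21.12
eef_pos: [0.6174, 0.2832, 0.2782]
tool_rot: [0.626, 0.78, 0.003, 0.001]
ft_force: [0.6, 0.7, 1.0]
grip_width: 0.0854
```

drive_tool(steps=[-0.015, 0.002, 0, 0, 0, 1.2, -1, -0.025, 0.003, 0, 0, 0, 2.2, -1, -0.036, 0.003, 0, 0, 0, 3.2, -1, -0.036, 0.003, 0, 0, 0, 3.2, -1, -0.036, 0.003, 0, 0, 0, 3.2, -1, -0.036, 0.003, 0, 0, 0, 3.2, -1, -0.036, 0.003, 0, 0, 0, 3.2, -1, -0.036, 0.003, 0, 0, 0, 3.2, -1])

```text
clock: 21.78
eef_pos: [0.651, 0.027, 0.27]
tool_rot: [0.768, 0.641, -0.002, -0.002]
ft_force: [-0.2, -0.4, -0.1]
grip_width: 0.0856
```

drive_tool(steps=[-0.036, 0.003, 0, 0, 0, 3.2, -1, -0.036, 0.003, 0, 0, 0, 3.2, -1, -0.036, 0.003, 0, 0, 0, 3.2, -1, -0.036, 0.003, 0, 0, 0, 3.2, -1, -0.036, 0.003, 0, 0, 0, 3.2, -1, -0.036, 0.003, 0, 0, 0, 3.2, -1, -0.036, 0.003, 0, 0, 0, 3.2, -1, -0.036, 0.003, 0, 0, 0, 3.2, -1])

```text
clock: 22.45
eef_pos: [0.5684, -0.2473, 0.2702]
tool_rot: [0.891, 0.455, -0.002, -0.002]
ft_force: [1.5, -0.5, 0.1]
grip_width: 0.0852
```

drive_tool(steps=[-0.036, 0.003, 0, 0, 0, 3.2, -1, -0.036, 0.003, 0, 0, 0, 3.2, -1, -0.036, 0.003, 0, 0, 0, 3.2, -1, -0.036, 0.003, 0, 0, 0, 3.2, -1, -0.02, 0.002, 0, 0, 0, 2, -1, -0.01, 0.001, 0, 0, 0, 1, -1, 0, 0, 0, 0, 0, 0, -1, 0, 0, 0, 0, 0, 0, -1])

```text
clock: 23.12
eef_pos: [0.465, -0.3839, 0.2715]
tool_rot: [0.944, 0.33, -0.001, -0.002]
ft_force: [0.6, 0.3, 0.1]
grip_width: 0.0857
```

```bash
python3 -c "
from h import *
state()
p,d=vision.camera('top');cv2.imwrite('pics/topF.png',p[:,:,::-1]);crop(p[:,:,::-1],220,100,165,130,4,'pics/topFc.png');np.save('topF.npy',d)
p,d=vision.camera('side');cv2.imwrite('pics/sideF.png',p[:,:,::-1])"
```

```text
t 23.12 pos [ 0.465  -0.3839  0.2715] yaw x 38.53 z [-0.0034  0.0022 -1.    ] q [-39.5  26.6  13.9  77.6  -0.   11.9] F [0.6 0.3 0.1] w 0.0857
```

View pics/topFc.png

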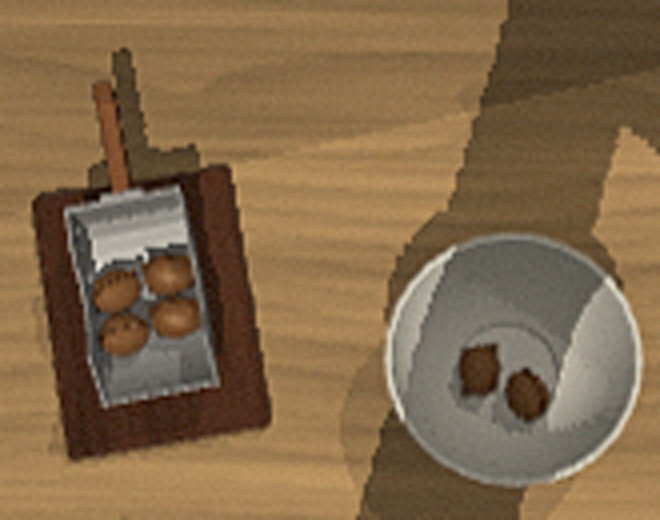

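View pics/sideF.png

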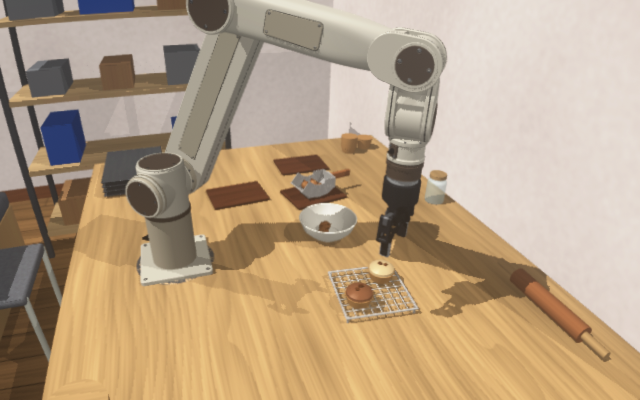

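Run:
```python
from h import *
f=lambda L:[(220+(x+.5)/4-.5,100+(y+.5)/4-.5) for x,y in L]
l=at_z("top",f([(105,407),(217,382)]),.053).mean(0); w=at_z("top",f([(66,208),(182,187)]),.077).mean(0)
h=(w-l)[:2]; n=np.linalg.norm(h); h/=n; print("len",n,"ang",np.degrees(np.arctan2(h[1],h[0])),"org",l[:2]+.071*h, w[:2]-.065*h)
b=at_z("top",f([(33,200),(229,166),(272,422),(70,459)]),.012); print("board",b.mean(0))
C=cloud("top",np.load("topF.npy")); bb=C[150:230,305:390].reshape(-1,3); r=bb[(bb[:,2]>.058)&(bb[:,2]<.075)]
print("bowl",cv2.minEnclosingCircle(r[:,:2].astype(np.float32)))
```

```text
len 0.1377136565977455 ang 11.516535661576444 org [0.50505285 0.2564068 ] [0.506732   0.25674893]
board [0.50547007 0.25820665 0.012     ]
bowl ((0.46227768063545227, -0.0032751343678683043), 0.08956091850996017)
```

The scoop is within 2 mm of the board centre, and the bowl and buns haven't moved. I'll hand the job in.

```bash
python3 -c "
from workcell import job_done
print(job_done())"
```

```text
the job is handed in; nothing more can be done
None
```

I tipped two of the six walnuts into the white bowl, and the scoop now stands upright on its board with the other four. I then let go, moved the arm clear and handed the job in at about 23 s of the 61 s allowed.

**The pour:** the first tip, to about 33.5°, dropped only one nut. I levelled the scoop, counted from above, and tipped again to about 35° to drop the second. Two is the low end of the two to four you asked for.

**Last checks:**
- **Nuts:** the top picture shows two in the bowl and four in the scoop, so none were lost.
- **Scoop:** its origin measures about 2 mm from the board's centre.
- **Bowl:** it measures within 1 mm of where it started.
- **Buns:** they look unmoved in the side picture; I did not measure them.

**Small disagreement:** the scoop hung roughly 1° nose-down in the grip, and it looks level again on the board. None of the final checks failed.

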